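# Find the high spot of an eccentric on its centre and fit its counterweight bars

### The job

On the gauge stand, turn the eccentric flange on its centre by its crank knob while you watch the sprung gauge plunger: first run it to the low spot, where the plunger comes in furthest, pause there a moment, then on to the high spot, where it is pushed out furthest, and leave it standing there. Then push every counterweight bar lying on the bench through an eye of the carrier on the flange, one bar to an eye, fully home with its shoulder against the carrier, and finish with the flange still at its high spot. Move the plunger only by turning the flange, keep off the gauge, and leave the other things on the bench where they are.

Things in the scene. Friction and masses are not known exactly. Their poses are not given: they have to be found in the camera images.
- plunger (a joint): Travel (m) of the gauge's sprung plunger; it points at the axis and rides on a round cam under the flange (radius 40 mm, centre 5 mm off axis; tip ball radius 6 mm). Grows as the cam pushes it away from the axis: about 0.0000 at the low spot, 0.0097 at the high spot, half a turn apart. High spot: crank knob on the gauge's side, but the cam's angle varies +-0.35 rad from start to start
- axis (a point): Centre of the flange's top face, on its upright turning axis. Flange: round aluminium plate, diameter 248 mm, 12 mm thick, top 62 mm above the table; turns both ways, any number of turns, against stiff friction (0.5 N m) and stays where left. It stands on a dark base plate 12 mm thick fixed to the table
- knob (a point): Grip point of the crank knob: upright black round handle, diameter 20 mm, 56 mm tall, on the flange 98 mm from the axis. It spins freely on its pin, so it can be gripped from above and led in a circle about the axis without turning the gripper. The point is on the knob's own axis, 26 mm below its top, 94 mm above the table; it moves with the flange
- carrier (a point): Aluminium block on the flange, turning with it: 179 (own x) x 40 (own y) x 57 mm tall. Four square eyes 17 mm wide pass through it along own y, at own x = -75, -25, +25, +75 mm, with dark rims. Origin: midway between the middle eyes and the faces, 94 mm above the table; block top 24.5 mm higher. Turning axis at own x = +30 mm, knob at +128 mm. Bars may enter from either face
- gauge: Grey gauge block on the stand beyond the flange; origin on the turning axis at table level, own x points from the axis to the gauge along the plunger. Block at x = +125 to +210 mm, 60 mm wide, top 102 mm above the table; on it a white dial, 56 mm across, needle turning clockwise with the plunger, 0.45 rad per mm (low to high 258 degrees); plunger tail out to 250 mm
- bar1: Counterweight bar (2 to 4 present; absent: None): square handle 70 x 24 x 24 mm, square shoulder, then round shank 14 mm across, 100 mm long, end bevelled; about 0.4 kg. Origin: handle's middle on the bar's axis; own x runs from handle to shank: shoulder at +35, shank end +135 mm. Lies flat (axis 12 mm up) on the robot's left, shank towards -y; home, it sticks 60 mm out of the carrier's other face
- bar1_tip (a point): End of this bar's shank, on its axis
- bar2: Counterweight bar (2 to 4 present; absent: None): square handle 70 x 24 x 24 mm, square shoulder, then round shank 14 mm across, 100 mm long, end bevelled; about 0.4 kg. Origin: handle's middle on the bar's axis; own x runs from handle to shank: shoulder at +35, shank end +135 mm. Lies flat (axis 12 mm up) on the robot's left, shank towards -y; home, it sticks 60 mm out of the carrier's other face
- bar2_tip (a point): End of this bar's shank, on its axis
- bar3: Counterweight bar (2 to 4 present; absent: None): square handle 70 x 24 x 24 mm, square shoulder, then round shank 14 mm across, 100 mm long, end bevelled; about 0.4 kg. Origin: handle's middle on the bar's axis; own x runs from handle to shank: shoulder at +35, shank end +135 mm. Lies flat (axis 12 mm up) on the robot's left, shank towards -y; home, it sticks 60 mm out of the carrier's other face
- bar3_tip (a point): End of this bar's shank, on its axis
- bar4: Counterweight bar (2 to 4 present; absent: None): square handle 70 x 24 x 24 mm, square shoulder, then round shank 14 mm across, 100 mm long, end bevelled; about 0.4 kg. Origin: handle's middle on the bar's axis; own x runs from handle to shank: shoulder at +35, shank end +135 mm. Lies flat (axis 12 mm up) on the robot's left, shank towards -y; home, it sticks 60 mm out of the carrier's other face
- bar4_tip (a point): End of this bar's shank, on its axis
- race: Bystander: bright steel ring 68 mm across, 22 mm high, to be left alone; origin at the centre of its underside
- micrometer: Bystander: grey C-shaped micrometer, 160 mm long, 18 mm high, to be left alone; origin at the centre of its underside or near it
- phone: Bystander: flat black phone, 150 x 72 x 9 mm, to be left alone; origin at the centre of its underside
- dish: Bystander: round steel parts dish, 100 mm across, 35 mm high, to be left alone; origin at the centre of its underside
- vee: Bystander: dark steel vee block, 70 x 50 x 44 mm, to be left alone; origin at the centre of its underside
- plug: Bystander: upright bright steel plug gauge, 48 mm diameter, 55 mm high, to be left alone; origin at the centre of its underside
- driver: Bystander: screwdriver 190 mm long, to be left alone; origin at the centre of its underside or near it
Mind the look-alikes: they are no part of the job. What is shaped like the bar1 but purple is not meant.

How it is judged:
On the way, in this order (a step that is already met when the one before it is completed fails the run):
1. the plunger has come in to its low spot (reading below 0.5 mm) (value of joint plunger below 0.0005 m), for 0.2 s.
2. then the plunger has been pushed out to its high spot (reading above 9.4 mm) (value of joint plunger above 0.0094 m), for 0.3 s.
At the end, for the whole second after the job is handed in: The plunger reads above 9.3 mm (high spot) and the flange is at rest; every bar present is through an eye of the carrier, shoulder against the face (gap under 7 mm), at rest; nothing is touched by the robot (value of joint plunger above 0.0093 m and velocity of joint plunger below 0.004 m/s and (y of bar1_tip in the frame of carrier below -0.073 m or y of bar1_tip in the frame of carrier above 0.073 m) and y of bar1_tip in the frame of carrier between -0.09 and 0.09 m and x of bar1_tip in the frame of carrier between -0.09 and 0.09 m and z of bar1_tip in the frame of carrier between -0.02 and 0.02 m and angle between the x axis of each of bar1, bar2, bar3, bar4 and the y axis of carrier, either way round below 0.25 rad and linear speed of each of bar1, bar2, bar3, bar4 below 0.02 m/s and (y of bar2_tip in the frame of carrier below -0.073 m or y of bar2_tip in the frame of carrier above 0.073 m) and y of bar2_tip in the frame of carrier between -0.09 and 0.09 m and x of bar2_tip in the frame of carrier between -0.09 and 0.09 m and z of bar2_tip in the frame of carrier between -0.02 and 0.02 m and (y of bar3_tip in the frame of carrier below -0.073 m or y of bar3_tip in the frame of carrier above 0.073 m) and y of bar3_tip in the frame of carrier between -0.09 and 0.09 m and x of bar3_tip in the frame of carrier between -0.09 and 0.09 m and z of bar3_tip in the frame of carrier between -0.02 and 0.02 m and (y of bar4_tip in the frame of carrier below -0.073 m or y of bar4_tip in the frame of carrier above 0.073 m) and y of bar4_tip in the frame of carrier between -0.09 and 0.09 m and x of bar4_tip in the frame of carrier between -0.09 and 0.09 m and z of bar4_tip in the frame of carrier between -0.02 and 0.02 m).
It fails at once if a bystander was moved by more than 30 mm (distance of any of race, micrometer, phone, dish, vee, plug, driver from where it was at the start of the episode above 0.03 m).
It fails at once if the robot leaned on the gauge or moved its plunger by hand (more than 2 N) (contact force between any of the fingers, the arm and gauge above 2 N).
Of bar1, bar2, bar3, bar4 only 2 to 4 are there at a start; the rules pass over those that are not, and their reading is None.
At some moment in a run one of bar1, bar2, bar3, bar4 may be knocked a few centimetres aside while the robot is not near it.
Once in a run the grip may slacken for a moment while it holds something.
It also fails if it takes over 210 s, if anything falls off the work surface, if the arm or the gripper's body presses on something with over 40 N, if the wrist force passes 120 N, or if a joint passes its speed limit or range.

### The arm

A 6-joint arm with a two-finger parallel gripper is mounted at the origin on the work surface. World frame = base frame: x ahead of the robot, y to its left, z up, the work surface at z = 0. Lengths are in m, angles in rad, forces in N, time in s.
With the tool pointing down it reaches from about 0.35 to 0.775 m from the base axis. Payload 7.3 kg.
Tool frame: the origin (TCP) lies at the centre of the arm's flange, where the gripper is bolted on; the fingertips stand 178 mm ahead of it and the grasp point (between the pads) lies 159 mm ahead of it (tip_extent is the distance from the TCP to the fingertips, in m); z points along the fingers, y is the line along which they close (so a half turn about z gives the same grasp; the last joint's range is limited). The gripper opens to 92 mm and grips with 3 to 60 N. Pads are 19 mm wide; open, the fingers measure 130 mm over their backs; the gripper's body (75 mm by 190 mm) begins 47 mm behind the grasp point.
Start: joints at [-0.146, 0.342, 1.524, -0, 1.275, -0.146], TCP at [0.525, 0, 0.405] pointing down, gripper open.
Joint ranges: [-2.53, 2.53], [-0.77, 2.02], [0.04, 2.7], [-1, 4.14], [0.28, 2.66], [-3.11, 3.11]. Speed limits (rad/s): [2.57, 2.57, 3.14, 3.14, 3.14, 3.14].

### API

Orientations are given as [roll, pitch, yaw] about the fixed x, y, z axes, in that order (R = Rz(yaw) Ry(pitch) Rx(roll)).
In Python, from cell import * gives the robot as it stands.
- The arm moves only by the tool arm_command, never from a script. Its arguments are lists of equal length, an entry for each row: "xyz": the shift along the world's x, y, z in mm, a list of three; "spin": the turn about the world's z in degrees. In form: {"xyz": [[tx, ty, tz], ...], "spin": [spin, ...]}. A call has 1 to 20 rows; each row shifts and turns the commanded pose from where the row before left it; what a row does not reach is not made up. A row lasts 1/10 s, in which the tool goes at most 50 mm and 8.59 degrees, less where a joint would pass 70% of its speed; a pose out of reach is approached as far as the arm can. A call with a gripper value outside its range is refused whole. "jaw" is the opening, from -1 (shut) to 1 (fully open), set as the call begins (left out, the last holds). The fingers move at their own pace and stop on an object; "squeeze" is the grip in N (left out, the last holds). Time passes only in rows, so rows that do not move let the fingers close. It gives the time, the measured TCP pose, the force, the opening and the grip force at its end, in the units of the state.
- observe(): the state, without advancing time (a new reading comes with each control period).
- read_camera(name): name is "scene" or "side" or "wrist"; returns a dict with "img" (384x512x3 uint8, red, green, blue), "depth" (384x512 float32, m along the optical axis (not along the pixel's ray), 0 where there is no reading), "fx", "fy", "cx", "cy" (pixels), "world_from_camera" (4x4, takes a point from camera to world coordinates). Camera axes: x right, y up, looking along -z (the intrinsics and any distortion apply to the point x, -y, -z); pixel columns grow to the right and rows downward; lengths in m; the calibration is good to about 2 mm. The wrist camera is an equidistant fisheye: a pixel r from the principal point sees the ray r / f radians off the axis. A picture is of the moment at which its call begins.
- hand_in(): hands the job in; it is judged then, once.
The state is a dict: "time": time; "qpos": joint angles; "qvel": joint speeds; "joint_efforts": joint torques, N m; "tool_pos": TCP position; "tool_rot": TCP orientation; "contact_force": force on the tool from outside, world axes, zero at the start; "torque": the same for the moment, N m; "opening": finger opening in m; "grip_force": force on a finger pad.
Only numpy, scipy, OpenCV 4.12 (cv2) and the standard library are available. Lean on these libraries where they do the work, as an engineer would, in place of code of your own. Each camera call takes 0.05 s, during which the arm holds its last target. There are 200 camera calls.

## Working session

There is one attempt and no reset: what is moved stays moved. The work goes in short steps, Python scripts to look and compute and a tool call to move; the robot and the scene stay as the last step left them, time stands still between calls to the robot, and variables do not carry over. Pictures are saved under pics/ and viewed, at most 14 in all, crops included, and the job is handed in when it is done.

Besides the shell and the picture viewer there is one more tool, called after ">>>" by a JSON object that holds its "method" and its "body". arm_command: Moves the arm, as the interface text tells. Its arguments: {"type":"object","properties":{"xyz":{"type":"array","items":{"type":"array","items":{"type":"number"}}},"spin":{"type":"array","items":{"type":"number"}},"jaw":{"type":"number"},"squeeze":{"type":"number"}},"required":["xyz","spin"]}

```bash
mkdir -p pics
cat > h.py <<'E'
from cell import *
import numpy as np, cv2
def cam(n):
    c=read_camera(n); return c
def cloud(c):
    # pinhole cameras only
    h,w=c["depth"].shape; v,u=np.mgrid[0:h,0:w]; d=c["depth"]
    P=np.stack([(u-c["cx"])/c["fx"]*d,-(v-c["cy"])/c["fy"]*d,-d],-1)
    T=np.array(c["world_from_camera"]); return P@T[:3,:3].T+T[:3,3]
def save(n,im): cv2.imwrite("pics/"+n+".png",cv2.cvtColor(im,cv2.COLOR_RGB2BGR))
E
python3 - <<'E'
from h import *
import pickle
a=cam("scene");b=cam("side");w=cam("wrist")
pickle.dump((a,b,w),open("c0.pkl","wb"))
save("scene0",cv2.resize(a["img"],(800,600)));save("side0",cv2.resize(b["img"],(800,600)))
for c in(a,b,w): print(c["fx"],c["cx"],c["cy"],np.round(c["world_from_camera"],3).tolist(),[k for k in c])
print(observe())
E
```

```text
495.19803893902053 257.57357554297795 189.69044001651363 [[-0.843, -0.369, 0.392, 0.969], [0.538, -0.561, 0.629, 0.871], [-0.013, 0.741, 0.671, 0.962], [0.0, 0.0, 0.0, 1.0]] ['img', 'depth', 'fx', 'fy', 'cx', 'cy', 'world_from_camera']
450.5089398224998 260.7154572564765 188.79941213231032 [[0.852, 0.332, -0.404, -0.18], [-0.523, 0.561, -0.642, -0.93], [0.014, 0.758, 0.652, 1.032], [0.0, 0.0, 0.0, 1.0]] ['img', 'depth', 'fx', 'fy', 'cx', 'cy', 'world_from_camera']
297.3186396354542 254.1471859895498 191.16015338580942 [[1.0, 0.001, 0.0, 0.526], [-0.001, 0.956, 0.293, 0.079], [0.0, -0.293, 0.956, 0.385], [0.0, 0.0, 0.0, 1.0]] ['img', 'depth', 'fx', 'fy', 'cx', 'cy', 'world_from_camera']
{'time': 0.15, 'qpos': array([-1.46000060e-01,  3.42573787e-01,  1.52477577e+00,  3.77076591e-06,
        1.27539898e+00, -1.45989553e-01]), 'qvel': array([-0.0001919 , -0.00085739, -0.00417125, -0.00024606, -0.001399  ,
        0.00013394]), 'joint_efforts': array([ 7.52666965e-04, -4.31470585e+01, -2.44352603e+01,  7.18239485e-02,
        5.38185902e-02, -1.32920518e-04]), 'tool_pos': array([5.24908512e-01, 3.61906933e-05, 4.04206343e-01]), 'tool_rot': array([-3.14044959e+00, -1.71716014e-04,  1.57078462e+00]), 'contact_force': array([ 0.2335046 ,  0.39597127, -0.22458405]), 'torque': array([0.02621487, 0.06736563, 0.00566407]), 'grip_force': 0.0, 'opening': 0.09197890106820616}
```

```bash
ls . pics
```

```text
.:
c0.pkl
h.py
pics

pics:
scene0.png
side0.png
```

View pics/scene0.png

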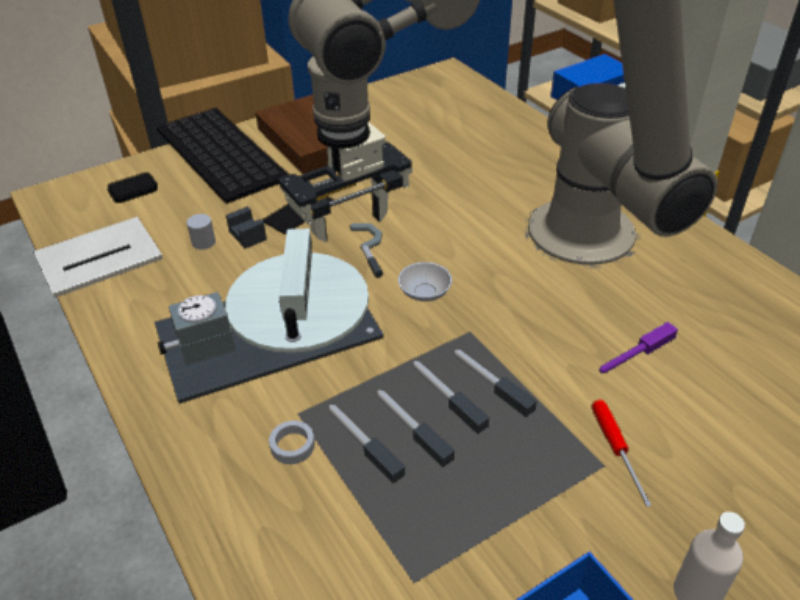

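View pics/side0.png

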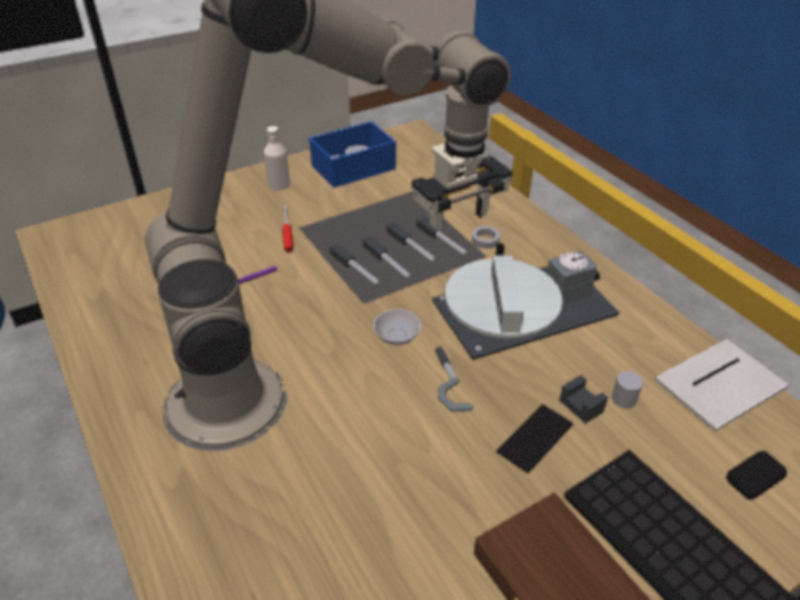

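Scene view (800x600) shows the gauge stand with the flange at about (298,300), the knob at (291,322), the dial at (197,308), and the carrier running up from the knob. Four dark-handled bars lie on the grey mat, with handles at about (383,460), (433,443), (468,412) and (515,395). The purple look-alike at (640,347) is excluded by colour. Side view agrees. Now I'll measure these.

```bash
cat >> h.py <<'E'
def minrect(P): # planar rect
    r=cv2.minAreaRect((P[:,:2]*1000).astype(np.float32)); return np.round(r[0],1),np.round(r[1],1),round(r[2],1)
def blobs(mask,minpx=25):
    n,l,s,c=cv2.connectedComponentsWithStats(mask.astype(np.uint8),connectivity=8)
    return [(l==i) for i in range(1,n) if s[i,4]>=minpx]
def ray(c,uv,z):
    T=np.array(c["world_from_camera"]);d=T[:3,:3]@np.array([(uv[0]-c["cx"])/c["fx"],-(uv[1]-c["cy"])/c["fy"],-1]);o=T[:3,3]
    return o+d*(z-o[2])/d[2]
E
python3 - <<'E'
from h import *
import pickle
C=pickle.load(open("c0.pkl","rb"))
for nm,c in zip(("scene","side"),C[:2]):
    P=cloud(c);img=c["img"].astype(int);br=img.mean(2);sat=img.max(2)-img.min(2)
    print(nm)
    x,y,z=P[...,0],P[...,1],P[...,2]
    roi=(x>.3)&(x<.95)&(y>-.35)&(y<.25)&(c["depth"]>0)
    f=roi&(abs(z-.062)<.006)&(br>150)
    b=max(blobs(f),key=lambda m:m.sum())
    cs,_=cv2.findContours(f.astype(np.uint8),cv2.RETR_EXTERNAL,cv2.CHAIN_APPROX_NONE)
    Q=P[b];print("flange n",b.sum(),"z",np.median(Q[:,2]), cv2.minEnclosingCircle((Q[:,:2]*1000).astype(np.float32)))
    ct=Q[:,:2].mean(0)
    near=np.hypot(x-ct[0],y-ct[1])<.13
    t=near&(abs(z-.1185)<.006)&(br>110); 
    if t.sum()>20: print("carrier top",t.sum(),np.median(z[t]),minrect(P[t]))
    k=roi&near&(br<70)&(z>.085)&(z<.125)
    for m in blobs(k,8): print("knob?",m.sum(),P[m].mean(0).round(4),P[m].max(0).round(4),np.argwhere(m).mean(0))
    g=roi&(abs(z-.102)<.006)
    for m in blobs(g,40): print("z102",m.sum(),minrect(P[m]),br[m].mean())
    h=(br<75)&(z>.014)&(z<.03)&(y>.02)&(y<.6)&(x>.2)&(x<1)
    for m in blobs(h,20): print("handle",m.sum(),np.median(z[m]).round(4),minrect(P[m]),np.argwhere(m).mean(0).round(0))
    s=(br>100)&(sat<30)&(z>.006)&(z<.035)&(y>.02)&(y<.6)&(x>.2)&(x<1)
    for m in blobs(s,15): print("shank",m.sum(),np.median(z[m]).round(4),minrect(P[m]),np.argwhere(m).mean(0).round(0))
E
```

```text
scene
flange n 3468 z 0.062171030223024504 ((597.6902465820312, -75.32343292236328), 125.71212768554688)
carrier top 651 0.11875793921887268 (array([583.6, -97.5]), array([180. ,  40.6]), 59.3)
knob? 95 [0.6486 0.0155 0.1069] [0.6567 0.0216 0.1213] [203.91578947 185.63157895]
z102 506 (array([763.6, -98. ]), array([68.9, 83.9]), 82.1) 162.97496706192356
z102 56 (array([626.4, -23.2]), array([ 7.6, 41.5]), 60.1) 99.69642857142857
handle 259 0.0231 (array([394.2, 280.2]), array([27. , 70.2]), 9.6) [252. 330.]
handle 270 0.0234 (array([475.4, 264.8]), array([26.7, 72.4]), 6.0) [262. 300.]
handle 235 0.0221 (array([315.8, 406.8]), array([94.3, 20.2]), 71.6) [273. 389.]
handle 288 0.0237 (array([555.8, 286. ]), array([26.5, 72.6]), 7.2) [283. 277.]
handle 307 0.0236 (array([633.5, 270.9]), array([26.2, 71.2]), 10.0) [293. 246.]
handle 103 0.0224 (array([540.8, 577.5]), array([22.4, 54.3]), 62.8) [377. 369.]
shank 145 0.0179 (array([407.4, 196.6]), array([ 14.1, 100. ]), 9.3) [234. 305.]
shank 151 0.0179 (array([482.7, 181.4]), array([ 16. , 101.3]), 3.4) [243. 277.]
shank 166 0.0178 (arra
[... 910 characters left out ...]
37 (array([474.5, 261. ]), array([25.8, 73.2]), 3.8) [157. 239.]
handle 94 0.0238 (array([393.7, 279.2]), array([26.9, 74.9]), 7.5) [162. 218.]
shank 15 0.0154 (array([348.4, 498.8]), array([64.5,  4.3]), 67.0) [137. 182.]
shank 114 0.021 (array([732.2, 163.2]), array([65.6, 66.9]), 85.3) [150. 310.]
shank 81 0.0173 (array([648.7, 184.7]), array([ 28.5, 104.1]), 8.2) [155. 288.]
shank 80 0.0177 (array([563.9, 203. ]), array([102.7,  24.1]), 89.7) [159. 268.]
shank 86 0.0171 (array([486.5, 177.6]), array([ 25.6, 101. ]), 5.1) [169. 253.]
shank 87 0.0175 (array([405.9, 195.2]), array([ 18.1, 101.1]), 7.4) [174. 232.]
shank 65 0.027 (array([372. ,  25.8]), array([11.6, 52.3]), 90.0) [202. 248.]
```

>>> {"method": "arm_command", "body": {"xyz": [[25,2,-14],[25,2,-14],[25,3,-14],[24,2,-14],[24,2.5,-14],[0,0,0],[0,0,0],[0,0,0]], "spin": [-6,-6,-6,-6,-6,0,0,0], "jaw": -0.2}}

```text
time: 0.95
tool_pos: [0.6475, 0.0115, 0.3353]
tool_rot: [3.141, 0.0, 1.048]
contact_force: [-0.9, -0.6, 0.7]
opening: 0.037
grip_force: 0.0
```

Run:
```python
from h import *
o=observe();print(o["tool_pos"],o["tool_rot"],o["opening"])
w=cam("wrist");save("w1",w["img"])
# project knob
for p in ([.6482,.0114,.12],[.6482,.0114,.094]):
    T=np.linalg.inv(w["world_from_camera"]);q=T[:3,:3]@p+T[:3,3];x=np.array([q[0],-q[1],-q[2]]);r=np.hypot(x[0],x[1]);t=np.arctan2(r,x[2])
    print(w["cx"]+w["fx"]*t*x[0]/r,w["cy"]+w["fy"]*t*x[1]/r)
```

```text
[0.64749172 0.01149332 0.3352742 ] [3.14139811e+00 1.78666052e-05 1.04847653e+00] 0.0369751904489197
252.3762010109956 217.0744000546056
252.50349193308813 204.78296708603753
```

View pics/w1.png

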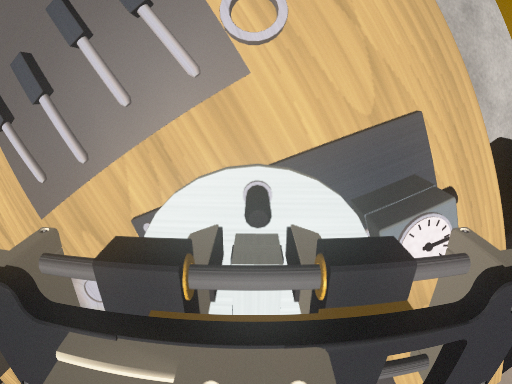

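Wrist view shows the knob at (258,205), between the fingers' line at column 254. The offset is about 3 mm, within the opening. Going down to grip.

>>> {"method": "arm_command", "body": {"xyz": [[0,0,-20],[0,0,-20],[0,0,-20],[0,0,-20],[0,0,-2],[0,0,0]], "spin": [0,0,0,0,0,0]}}

```text
time: 1.6
tool_pos: [0.6478, 0.0114, 0.2535]
tool_rot: [3.141, -0.0, 1.047]
contact_force: [0.3, -0.3, 0.6]
opening: 0.0367
grip_force: 0.0
```

>>> {"method": "arm_command", "body": {"xyz": [[0,0,0],[0,0,0],[0,0,0],[0,0,0],[0,0,0],[0,0,0]], "spin": [0,0,0,0,0,0], "jaw": -1, "squeeze": 30}}

```text
time: 2.2
tool_pos: [0.6487, 0.0113, 0.2542]
tool_rot: [3.138, -0.001, 1.047]
contact_force: [2.8, -1.7, 6.1]
opening: 0.0191
grip_force: 30.0
```

Run:
```python
from h import *
o=observe();print(o["tool_pos"],o["opening"],o["grip_force"],o["contact_force"])
def arc(a0,a1,n):
    a=np.radians(np.linspace(a0,a1,n+1));p=98*np.c_[np.cos(a),np.sin(a)]
    print(np.round(np.diff(np.round(p,1),axis=0),1).tolist())
arc(59.5,171.5,20);arc(171.5,81.5,18);arc(81.5,-8.5,18)
```

```text
[0.64867509 0.01125936 0.2541998 ] 0.01912843073885242 30.00278777210042 [ 2.80418617 -1.65724392  6.13027739]
[[-8.4, 4.5], [-8.9, 3.6], [-9.2, 2.7], [-9.4, 1.8], [-9.5, 0.9], [-9.6, 0.0], [-9.5, -1.0], [-9.4, -1.9], [-9.2, -2.9], [-8.8, -3.6], [-8.4, -4.6], [-8.0, -5.3], [-7.4, -6.1], [-6.7, -6.8], [-6.1, -7.4], [-5.3, -8.0], [-4.5, -8.4], [-3.7, -8.9], [-2.7, -9.1], [-1.9, -9.4]]
[[1.6, 8.4], [2.4, 8.2], [3.0, 8.0], [3.8, 7.7], [4.4, 7.3], [5.0, 6.9], [5.6, 6.5], [6.2, 5.9], [6.6, 5.4], [7.1, 4.8], [7.5, 4.1], [7.8, 3.5], [8.1, 2.8], [8.3, 2.0], [8.4, 1.4], [8.5, 0.6], [8.6, -0.2], [8.5, -0.9]]
[[8.4, -1.6], [8.2, -2.4], [8.0, -3.0], [7.7, -3.8], [7.3, -4.4], [6.9, -5.0], [6.5, -5.6], [5.9, -6.2], [5.4, -6.6], [4.8, -7.1], [4.1, -7.5], [3.5, -7.8], [2.8, -8.1], [2.0, -8.3], [1.4, -8.4], [0.6, -8.5], [-0.2, -8.6], [-0.9, -8.5]]
```

>>> {"method": "arm_command", "body": {"xyz": [[-8.4,4.5,0],[-8.9,3.6,0],[-9.2,2.7,0],[-9.4,1.8,0],[-9.5,0.9,0],[-9.6,0,0],[-9.5,-1,0],[-9.4,-1.9,0],[-9.2,-2.9,0],[-8.8,-3.6,0],[-8.4,-4.6,0],[-8,-5.3,0],[-7.4,-6.1,0],[-6.7,-6.8,0],[-6.1,-7.4,0],[-5.3,-8,0],[-4.5,-8.4,0],[-3.7,-8.9,0],[-2.7,-9.1,0],[-1.9,-9.4,0]], "spin": [5.6,5.6,5.6,5.6,5.6,5.6,5.6,5.6,5.6,5.6,5.6,5.6,5.6,5.6,5.6,5.6,5.6,5.6,5.6,5.6]}}

```text
time: 4.2
tool_pos: [0.5011, -0.0576, 0.2539]
tool_rot: [3.139, 0.0, 3.006]
contact_force: [-1.6, 6.0, 12.0]
opening: 0.0196
grip_force: 30.0
```

>>> {"method": "arm_command", "body": {"xyz": [[0,0,0],[0,0,0],[0,0,0],[0,0,0]], "spin": [0,0,0,0]}}

```text
time: 4.6
tool_pos: [0.5011, -0.0586, 0.2539]
tool_rot: [-3.141, -0.0, 3.002]
contact_force: [-4.1, -2.9, 12.5]
opening: 0.0192
grip_force: 30.0
```

Run:
```python
from h import *
o=observe();print(o["tool_pos"],o["opening"],o["grip_force"],o["contact_force"])
a=cam("scene");i=a["img"];save("dial1",np.hstack([cv2.resize(i[170:240,90:160],(500,500),interpolation=cv2.INTER_CUBIC),cv2.resize(i[130:250,80:180],(300,360))] if 0 else [cv2.resize(i[170:240,90:180],(640,500),interpolation=cv2.INTER_CUBIC)]))
```

```text
[ 0.50105163 -0.05859197  0.25387457] 0.019241017654752203 30.001812205882743 [-4.10082463 -2.898855   12.50515215]
```

View pics/dial1.png

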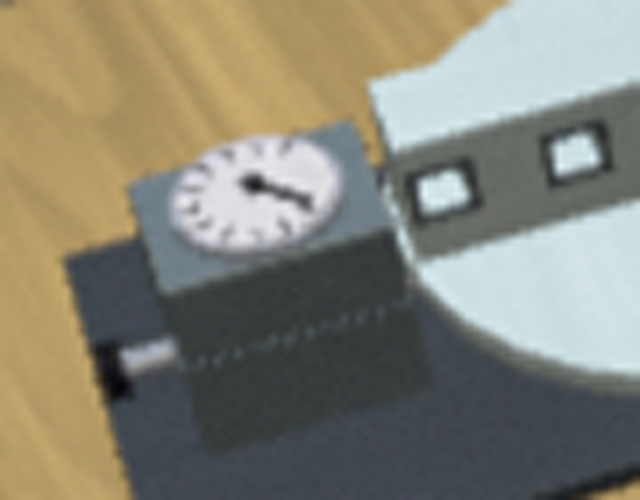

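Crop of the dial: centre (255,182), needle pointing to (308,203), in the zero region. I'll check the angle on the dial plane numerically, including the starting reading.

```bash
cat >> h.py <<'E'
def needle(c):
    """needle angle (deg, world, ccw) by ray onto dial plane; dial centre from white blob"""
    img=c["img"];S=6;big=cv2.resize(img[170:240,90:180],None,fx=S,fy=S,interpolation=cv2.INTER_CUBIC)
    P=lambda u,v: ray(c,((u+.5)/S-.5+90,(v+.5)/S-.5+170),.104)[:2]
    g=big.mean(2);m=(g>185);m[:, 255*540//640+130:]=0
    b=max(blobs(cv2.morphologyEx(m.astype(np.uint8),cv2.MORPH_CLOSE,np.ones((31,31)))),key=lambda q:q.sum() if np.argwhere(q)[:,1].mean()<330 else 0)
    ys,xs=np.nonzero(b);W=np.array([P(u,v) for u,v in zip(xs,ys)]);ctr=(W.min(0)+W.max(0))/2
    e=W-ctr;r=np.hypot(*e.T)*1000;G=g[ys,xs];th=np.degrees(np.arctan2(e[:,1],e[:,0]))%360
    prof=[];tick=[]
    for t in range(0,360,6):
        d=abs((th-t+180)%360-180)<4
        prof.append(G[d&(r>7)&(r<17)].mean().round());tick.append(G[d&(r>19)&(r<25)].mean().round())
    return ctr,np.ptp(W,axis=0),prof,tick
E
python3 - <<'E'
from h import *
import pickle
for c in (pickle.load(open("c0.pkl","rb"))[0],cam("scene")):
    ctr,s,p,t=needle(c);print(ctr,s);print("needle",[int(x) for x in p],"min at",6*int(np.argmin(p)));print("tick",[int(x) for x in t])
E
```

```text
[ 0.76366764 -0.09751794] [0.05663768 0.05728184]
needle [215, 220, 223, 223, 222, 221, 219, 219, 221, 221, 220, 220, 221, 221, 221, 221, 219, 219, 222, 223, 223, 222, 221, 221, 221, 221, 221, 221, 220, 218, 217, 216, 216, 215, 214, 211, 209, 206, 203, 201, 197, 196, 192, 189, 184, 185, 188, 196, 203, 205, 208, 195, 174, 148, 126, 107, 107, 130, 168, 199] min at 330
tick [198, 210, 181, 172, 200, 217, 194, 173, 197, 220, 217, 199, 193, 215, 222, 187, 162, 202, 220, 204, 179, 191, 216, 222, 220, 218, 218, 218, 216, 218, 220, 220, 220, 221, 221, 218, 198, 177, 201, 226, 213, 186, 198, 218, 215, 180, 178, 211, 217, 193, 177, 200, 215, 195, 147, 115, 100, 101, 115, 151]
[ 0.76354525 -0.09753294] [0.05688248 0.0580014 ]
needle [225, 223, 223, 222, 222, 222, 220, 221, 223, 224, 224, 223, 223, 224, 225, 225, 223, 223, 224, 214, 186, 143, 106, 100, 126, 160, 186, 200, 212, 219, 222, 222, 221, 221, 222, 223, 224, 223, 219, 210, 203, 198, 194, 190, 186, 185, 191, 199, 200, 205, 212, 217, 220, 222, 224, 224, 224, 224, 224, 225] min at 138
tick [201, 211, 183, 174, 204, 222, 196, 175, 202, 224, 219, 200, 197, 218, 224, 187, 166, 207, 223, 204, 153, 134, 161, 189, 212, 221, 223, 222, 220, 221, 222, 223, 223, 223, 223, 221, 201, 181, 204, 227, 216, 190, 201, 221, 220, 184, 180, 212, 220, 194, 177, 200, 217, 198, 173, 192, 212, 200, 174, 172]
```

Ticks run from 123° clockwise to 222°. After allowing for parallax, the needle reads about 0.0 mm now and about 5.5 mm at the start. So the low spot is at knob ≈ 160° and the high spot at knob ≈ -18°. I'll pause again at 160°, then go on round.

Run:
```python
import numpy as np
def arc(a0,a1,n):
    a=np.radians(np.linspace(a0,a1,n+1));p=98*np.c_[np.cos(a),np.sin(a)]
    print([x+[0] for x in np.round(np.diff(np.round(p,1),axis=0),1).tolist()])
arc(171.5,160,3);arc(160,72,18);arc(72,-16,18)
```

```text
[[1.2, 6.4, 0], [1.6, 6.4, 0], [2.0, 6.2, 0]]
[[3.2, 7.7, 0], [3.8, 7.5, 0], [4.5, 7.0, 0], [5.0, 6.7, 0], [5.6, 6.2, 0], [6.1, 5.7, 0], [6.6, 5.2, 0], [7.0, 4.6, 0], [7.3, 4.0, 0], [7.7, 3.3, 0], [7.9, 2.7, 0], [8.1, 2.0, 0], [8.3, 1.3, 0], [8.3, 0.6, 0], [8.4, -0.2, 0], [8.3, -0.8, 0], [8.2, -1.6, 0], [8.1, -2.2, 0]]
[[7.8, -2.9, 0], [7.6, -3.6, 0], [7.2, -4.2, 0], [6.8, -4.8, 0], [6.4, -5.4, 0], [6.0, -5.9, 0], [5.4, -6.4, 0], [4.8, -6.8, 0], [4.2, -7.2, 0], [3.6, -7.5, 0], [3.0, -7.9, 0], [2.3, -8.0, 0], [1.5, -8.2, 0], [0.9, -8.3, 0], [0.2, -8.4, 0], [-0.6, -8.3, 0], [-1.2, -8.3, 0], [-2.0, -8.1, 0]]
```

>>> {"method": "arm_command", "body": {"xyz": [[0.8,6.5,0],[1.6,6.4,0],[2.4,6.1,0],[0,0,0],[0,0,0],[0,0,0],[0,0,0],[0,0,0],[0,0,0]], "spin": [-3.8,-3.8,-3.8,0,0,0,0,0,0]}}

```text
time: 5.6
tool_pos: [0.5061, -0.0391, 0.2539]
tool_rot: [3.141, 0.001, 2.803]
contact_force: [-2.5, 1.3, 10.5]
opening: 0.0195
grip_force: 30.0
```

Run:
```python
from h import *
o=observe();print(o["tool_pos"])
ctr,s,p,t=needle(cam("scene"));print([int(x) for x in p[18:28]],[int(x) for x in t[18:28]])
```

```text
[ 0.50614788 -0.03910804  0.25386235]
[224, 220, 205, 171, 128, 104, 114, 139, 169, 192] [224, 208, 167, 156, 165, 170, 197, 221, 224, 222]
```

Lower still, by about 0.15 mm, so this is the low spot. Now on to the high spot.

>>> {"method": "arm_command", "body": {"xyz": [[3.2,7.7,0],[3.8,7.5,0],[4.5,7,0],[5,6.7,0],[5.6,6.2,0],[6.1,5.7,0],[6.6,5.2,0],[7,4.6,0],[7.3,4,0],[7.7,3.3,0],[7.9,2.7,0],[8.1,2,0],[8.3,1.3,0],[8.3,0.6,0],[8.4,-0.2,0],[8.3,-0.8,0],[8.2,-1.6,0],[8.1,-2.2,0]], "spin": [-4.9,-4.9,-4.9,-4.9,-4.9,-4.9,-4.9,-4.9,-4.9,-4.9,-4.9,-4.9,-4.9,-4.9,-4.9,-4.9,-4.9,-4.9]}}

```text
time: 7.45
tool_pos: [0.6281, 0.0209, 0.2539]
tool_rot: [-3.139, -0.0, 1.26]
contact_force: [-6.4, 1.6, 10.3]
opening: 0.0196
grip_force: 30.0
```

>>> {"method": "arm_command", "body": {"xyz": [[7.8,-2.9,0],[7.6,-3.6,0],[7.2,-4.2,0],[6.8,-4.8,0],[6.4,-5.4,0],[6,-5.9,0],[5.4,-6.4,0],[4.8,-6.8,0],[4.2,-7.2,0],[3.6,-7.5,0],[3,-7.9,0],[2.3,-8,0],[1.5,-8.2,0],[0.9,-8.3,0],[0.2,-8.4,0],[-0.6,-8.3,0],[-1.2,-8.3,0],[-2,-8.1,0],[0,0,0],[0,0,0]], "spin": [-4.9,-4.9,-4.9,-4.9,-4.9,-4.9,-4.9,-4.9,-4.9,-4.9,-4.9,-4.9,-4.9,-4.9,-4.9,-4.9,-4.9,-4.9,0,0]}}

```text
time: 9.45
tool_pos: [0.6944, -0.1005, 0.2541]
tool_rot: [-3.141, -0.009, -0.276]
contact_force: [12.3, -2.5, -0.9]
opening: 0.0194
grip_force: 30.0
```

>>> {"method": "arm_command", "body": {"xyz": [[0,0,0],[0,0,0],[0,0,0],[0,0,0],[0,0,0]], "spin": [0,0,0,0,0]}}

```text
time: 9.95
tool_pos: [0.6944, -0.1005, 0.254]
tool_rot: [-3.141, -0.009, -0.276]
contact_force: [11.9, -2.9, -0.5]
opening: 0.0193
grip_force: 30.0
```

Run:
```python
from h import *
o=observe();print(o["tool_pos"],o["contact_force"],o["opening"])
a=cam("scene");save("d2",cv2.resize(a["img"][150:250,80:230],(750,500),interpolation=cv2.INTER_CUBIC))
ctr,s,p,t=needle(a);print([int(x) for x in p]);print([int(x) for x in t])
```

```text
[ 0.69440277 -0.1004528   0.25404765] [11.89292344 -2.90699984 -0.50985225] 0.019346520353046393
[222, 221, 220, 219, 218, 215, 214, 217, 219, 219, 218, 218, 219, 220, 220, 219, 217, 217, 220, 222, 222, 220, 219, 219, 219, 219, 220, 220, 219, 218, 217, 217, 217, 217, 219, 220, 221, 213, 179, 126, 89, 95, 134, 167, 172, 181, 188, 202, 208, 214, 217, 218, 219, 219, 219, 220, 220, 221, 221, 221]
[197, 204, 175, 171, 201, 217, 191, 172, 197, 219, 214, 195, 192, 213, 219, 182, 161, 201, 216, 200, 177, 191, 215, 219, 218, 217, 218, 218, 216, 217, 218, 219, 220, 220, 220, 217, 199, 175, 156, 100, 87, 155, 198, 218, 215, 179, 177, 208, 215, 191, 174, 195, 210, 192, 170, 187, 206, 193, 169, 168]
```

View pics/d2.png

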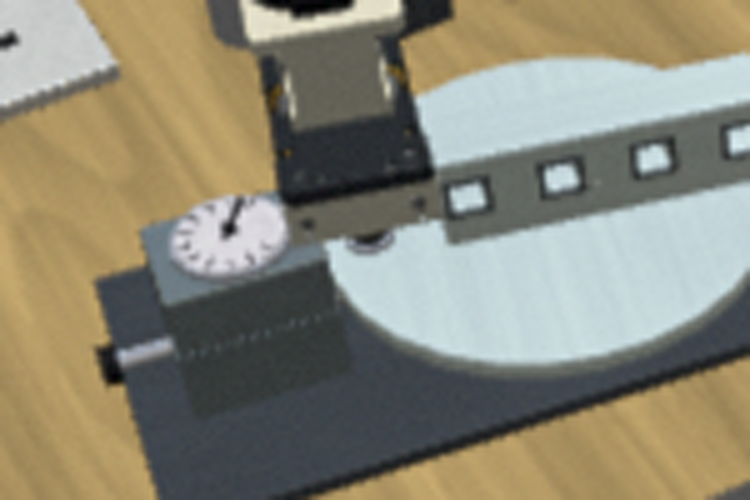

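The crop shows the needle pointing up at (238,203) from its centre at (230,230), just short of the last tick. The knob is gripped and the eyes are clear. I'll nudge a further -6° to see which way the peak lies.

>>> {"method": "arm_command", "body": {"xyz": [[-1.4,-4.9,0],[-1.8,-4.8,0],[0,0,0],[0,0,0],[0,0,0],[0,0,0],[0,0,0]], "spin": [-3,-3,0,0,0,0,0]}}

```text
time: 10.7
tool_pos: [0.6913, -0.11, 0.254]
tool_rot: [-3.14, -0.009, -0.381]
contact_force: [13.3, -4.0, -0.6]
opening: 0.0191
grip_force: 30.0
```

Run:
```python
from h import *
o=observe();print(o["tool_pos"],o["contact_force"],o["opening"])
a=cam("scene")
ctr,s,p,t=needle(a);print([int(x) for x in p][36:48]);print([int(x) for x in t][36:48])
```

```text
[ 0.69127298 -0.1099637   0.25403262] [13.30991416 -3.97460978 -0.64684223] 0.01911510442110767
[169, 128, 89, 87, 123, 158, 171, 186, 198, 210, 216, 220]
[194, 168, 107, 96, 160, 207, 220, 210, 173, 183, 213, 210]
```

The needle is still advancing, so go further.

>>> {"method": "arm_command", "body": {"xyz": [[-2,-4.7,0],[-2.2,-4.6,0],[0,0,0],[0,0,0],[0,0,0],[0,0,0],[0,0,0]], "spin": [-3,-3,0,0,0,0,0]}}

```text
time: 11.45
tool_pos: [0.687, -0.1196, 0.2541]
tool_rot: [-3.14, -0.009, -0.485]
contact_force: [12.4, -4.3, -0.8]
opening: 0.0195
grip_force: 30.0
```

Run:
```python
from h import *
o=observe();print(o["tool_pos"],o["contact_force"],o["opening"])
a=cam("scene")
ctr,s,p,t=needle(a);print([int(x) for x in p][36:48]);print([int(x) for x in t][36:48])
```

```text
[ 0.68702011 -0.1195577   0.25405658] [12.37911064 -4.33620909 -0.80897712] 0.019451677696881286
[221, 211, 173, 117, 88, 104, 150, 172, 176, 182, 191, 200]h.py:30: RuntimeWarning: Mean of empty slice.
  prof.append(G[d&(r>7)&(r<17)].mean().round());tick.append(G[d&(r>19)&(r<25)].mean().round())
  ret = ret.dtype.type(ret / rcount)
Traceback (most recent call last):
ValueError: cannot convert float NaN to integer
```

```bash
cat >> h.py <<'E'
def needle2(c,ctr=(.7636,-.0975)):
    img=c["img"].mean(2).astype(np.float32);o=[]
    M=np.linalg.inv(c["world_from_camera"])
    for dh in (.104,.106):
        best=[]
        for t in range(0,360,2):
            R=np.linspace(.008,.021,14);a=np.radians(t)
            W=np.c_[ctr[0]+R*np.cos(a),ctr[1]+R*np.sin(a),0*R+dh]@M[:3,:3].T+M[:3,3]
            u=c["cx"]+c["fx"]*W[:,0]/-W[:,2];v=c["cy"]-c["fy"]*W[:,1]/-W[:,2]
            best.append(cv2.remap(img,u.astype(np.float32),v.astype(np.float32),cv2.INTER_CUBIC).mean())
        b=np.array(best);i=b.argmin();k=np.arange(-9,10);w=np.clip(b.max()-30-b[(i+k)%180],0,None);o.append(round(2*(i+(w*k).sum()/w.sum()),1))
    return o
E
python3 - <<'E'
from h import *
import pickle
print(needle2(pickle.load(open("c0.pkl","rb"))[0]),needle2(cam("scene")))
E
```

```text
[np.float64(333.3), np.float64(342.1)] [np.float64(241.1), np.float64(236.6)]
```

>>> {"method": "arm_command", "body": {"xyz": [[2.2,4.6,0],[2,4.7,0],[0,0,0],[0,0,0],[0,0,0],[0,0,0],[0,0,0]], "spin": [3,3,0,0,0,0,0]}}

```text
time: 12.25
tool_pos: [0.6909, -0.111, 0.254]
tool_rot: [3.141, -0.009, -0.381]
contact_force: [11.4, -6.1, -0.4]
opening: 0.0195
grip_force: 30.0
```

Run:
```python
from h import *
print(needle2(cam("scene")))
```

```text
[np.float64(241.1), np.float64(236.6)]
```

The needle holds steady over ±6°, so this is the high-spot plateau. Releasing and clearing.

>>> {"method": "arm_command", "body": {"xyz": [[0,0,0],[0,0,0],[0,0,0],[0,0,20],[0,0,25],[0,0,30],[0,0,30]], "spin": [0,0,0,0,0,0,0], "jaw": -0.2}}

```text
time: 13.0
tool_pos: [0.689, -0.1092, 0.3582]
tool_rot: [3.141, 0.002, -0.38]
contact_force: [0.5, 0.2, -0.1]
opening: 0.0367
grip_force: 0.0
```

>>> {"method": "arm_command", "body": {"xyz": [[-13,9,3],[-13,9,3],[-13,9,3],[-13,9,3],[-13,9,3],[-13,9,3],[-13,9,3],[-13,9,3],[-13,9,3],[-13,9,3],[-13,9,3],[-13,9,3],[-13,9,3],[-13,9,3],[-13,9,3],[0,0,0],[0,0,0]], "spin": [8,8,8,8,8,8,8,8,8,8,8,8,8,8,8,0,0]}}

```text
time: 14.7
tool_pos: [0.4943, 0.0255, 0.4029]
tool_rot: [3.141, 0.0, 1.711]
contact_force: [0.2, -0.3, -0.2]
opening: 0.0366
grip_force: 0.0
```

```bash
cat >> h.py <<'E'
def measure():
    out={}
    for nm in("scene","side"):
        c=cam(nm);out[nm]=c
        P=cloud(c);img=c["img"].astype(int);br=img.mean(2);sat=img.max(2)-img.min(2)
        x,y,z=P[...,0],P[...,1],P[...,2];near=np.hypot(x-.5983,y+.073)<.14
        t=near&(abs(z-.1185)<.006)&(br>110)
        if t.sum()>20: print(nm,"carrier top",t.sum(),*minrect(P[t]))
        k=near&(br<70)&(z>.085)&(z<.125)
        for m in blobs(k,25): print("  dark>85",m.sum(),(P[m].mean(0)*1000).round(1))
        roi=(y>.08)&(y<.45)&(x>.3)&(x<.72)
        for s,q in (("handle",(br<75)&(z>.014)&(z<.03)),("shank",(br>100)&(sat<30)&(z>.006)&(z<.035))):
            for m in blobs(roi&q,40 if s=="handle" else 60): print("  ",s,m.sum(),*minrect(P[m]))
    return out
E
python3 - <<'E'
from h import *
o=observe();print(o["tool_pos"],o["tool_rot"],o["opening"])
measure()
print(needle2(cam("scene")))
E
```

```text
[0.49432438 0.02551998 0.40287084] [3.14113330e+00 2.07038377e-04 1.71123819e+00] 0.03659415676653269
scene carrier top 745 [583.2 -69.7] [ 49.4 209.5] 68.2
  dark>85 85 [ 690.1 -104.3  105.9]
   handle 254 [395.1 279.7] [28.2 72.6] 13.0
   handle 258 [474.6 265.5] [26.6 71.4] 6.7
   handle 187 [318.4 407.1] [89.6 16.1] 72.6
   handle 289 [556.3 286.9] [24.7 70. ] 6.9
   handle 301 [632.7 270.5] [25.4 69.9] 7.5
   shank 147 [408.1 196.5] [ 15.2 100.1] 9.7
   shank 155 [482.7 180.7] [ 16.4 100.8] 2.8
   shank 168 [565. 202.] [14.2 98.8] 6.8
   shank 173 [644.1 186.3] [ 14.4 100.5] 5.7
   shank 106 [709.5 163.7] [58.9 20.7] 89.6
side carrier top 519 [570.7 -61.8] [ 48.9 179.9] 67.4
  dark>85 60 [ 687.5 -113.3  106.6]
   handle 53 [623.4 266.7] [28.2 70.3] 26.7
   handle 82 [554.1 284.8] [26.3 73.1] 3.9
   handle 82 [475.  263.4] [30.9 69.1] 8.2
   handle 99 [392.9 276.7] [27.4 70.4] 9.2
   shank 80 [642.2 186.7] [103.9  23.8] 87.8
   shank 80 [568.9 204.8] [ 28.7 106.4] 5.2
   shank 83 [482.1 180.2] [ 18.8 103.8] 1.3
   shank 87 [406.8 196.4] [ 17.1 101.1] 9.2
[np.float64(240.4), np.float64(235.9)]
```

>>> {"method": "arm_command", "body": {"xyz": [[-12,30,-13],[-12,30,-13],[-12,30,-13],[-12,30,-13],[-12,30,-13],[-12,30,-13],[-12,30,-13],[-12,30,-13],[-1.3,-1.3,0],[0,0,0],[0,0,0]], "spin": [1,0,0,0,0,0,0,0,0,0,0], "jaw": 0.3}}

```text
time: 15.95
tool_pos: [0.3977, 0.2635, 0.299]
tool_rot: [3.141, 0.0, 1.73]
contact_force: [-0.5, 0.4, 0.7]
opening: 0.0599
grip_force: 0.0
```

Run:
```python
from h import *
o=observe();print(o["tool_pos"],o["opening"])
w=cam("wrist");save("w2",w["img"])
```

```text
[0.39774266 0.2634926  0.2989944 ] 0.05987122993251847
```

View pics/w2.png

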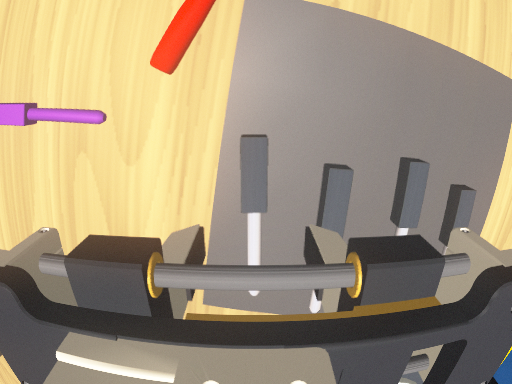

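The enlarged wrist view confirms the nearest bar, with its dark handle at (254,172) centred between the fingers. The purple look-alike at (50,115) is not meant. Descending.

>>> {"method": "arm_command", "body": {"xyz": [[0,0,-30],[0,0,-30],[0,0,-30],[0,0,-20],[0,0,-7.5],[0,0,0],[0,0,0]], "spin": [0,0,0,0,0,0,0]}}

```text
time: 16.7
tool_pos: [0.3977, 0.2639, 0.1822]
tool_rot: [3.14, -0.0, 1.73]
contact_force: [-0.3, 0.0, -0.3]
opening: 0.0597
grip_force: 0.0
```

>>> {"method": "arm_command", "body": {"xyz": [[0,0,0],[0,0,0],[0,0,0],[0,0,0],[0,0,0],[0,0,0],[0,0,0]], "spin": [0,0,0,0,0,0,0], "jaw": -1, "squeeze": 45}}

```text
time: 17.4
tool_pos: [0.3971, 0.2642, 0.1814]
tool_rot: [3.141, -0.0, 1.731]
contact_force: [0.9, -0.4, 2.8]
opening: 0.0238
grip_force: 45.0
```

>>> {"method": "arm_command", "body": {"xyz": [[0,0,25],[0,0,30],[0,0,27],[20.5,-18.7,0],[20.5,-18.7,0],[20.5,-18.7,0],[20.5,-18.7,0],[20.5,-18.7,0],[20.5,-18.7,0],[20.5,-18.7,0],[20.6,-18.7,0],[0,0,0],[0,0,0],[0,0,0]], "spin": [0,0,0,-3.9,-3.9,-3.9,-3.9,-3.9,-3.9,-3.9,-3.9,0,0,0]}}

```text
time: 18.8
tool_pos: [0.5603, 0.1149, 0.2624]
tool_rot: [-3.139, 0.001, 1.188]
contact_force: [-1.1, -1.1, -4.1]
opening: 0.0236
grip_force: 45.0
```

```bash
cat > bar.py <<'E'
from h import *
A=np.array([598.5,-73.]);
def report(psi=-22.,off=15.,xi=None,show=None):
    o=observe();print("tcp",(o["tool_pos"]*1000).round(1),"clos",round(np.degrees(o["tool_rot"][2])-90,2),"open",round(o["opening"],4),o["contact_force"].round(1))
    p=np.radians(psi);ex=np.array([np.cos(p),np.sin(p)]);ey=np.array([-ex[1],ex[0]]);cc=A-30*ex
    for c in map(cam,("scene","side")):
        P=cloud(c)*1000;img=c["img"].astype(int);br=img.mean(2);sat=img.max(2)-img.min(2)
        q=P[...,:2]-cc;X=q@ex;Y=q@ey;Z=P[...,2]
        m=(abs(X)<125)&(Y>22)&(Y<180)&(br>95)&(sat<35)&(Z>70)&(Z<120)
        for b in blobs(m,20):
            x,y,z=X[b],Y[b],Z[b];f=np.polyfit(y,x,1);g=np.polyfit(y,z,1)
            print(" shank-ish n",b.sum(),"y",y.min().round(1),y.max().round(1),"x at y0 %.1f slope %.3f"%(f[1],f[0]),"zmax %.1f"%np.percentile(z,95),"zslope %.3f"%g[0])
        t=(abs(X)<95)&(abs(Y)<27)&(abs(Z-118.5)<4)&(br>110)
        for b in blobs(t,100): print(" carrier",b.sum(),*minrect(P[b]),"loc",X[b].mean().round(1),Y[b].mean().round(1))
        if show and c is not None: 
            pass
E
python3 - <<'E'
from bar import *
report()
c=cam("scene");save("p1",cv2.resize(c["img"][150:290,130:320],(760,560),interpolation=cv2.INTER_CUBIC))
E
```

```text
tcp [560.3 114.9 262.4] clos -21.95 open 0.0236 [-1.1 -1.1 -4.1]
 shank-ish n 43 y 165.6 173.6 x at y0 -132.8 slope 0.195 zmax 119.3 zslope -0.013
 shank-ish n 46 y 166.6 173.5 x at y0 -47.1 slope -0.059 zmax 119.1 zslope 1.067
 carrier 575 [585746.4 -70388.4] [ 47240.8 143194.7] 68.6 loc 18.6 -0.3
 shank-ish n 23 y 146.6 155.0 x at y0 -277.6 slope 1.177 zmax 116.6 zslope -0.520
 shank-ish n 71 y 44.7 137.5 x at y0 -78.6 slope 0.001 zmax 103.6 zslope 0.000
 carrier 476 [570665.4 -62473.5] [ 49996.2 180553. ] 69.6 loc -1.2 -2.7
```

View pics/p1.png

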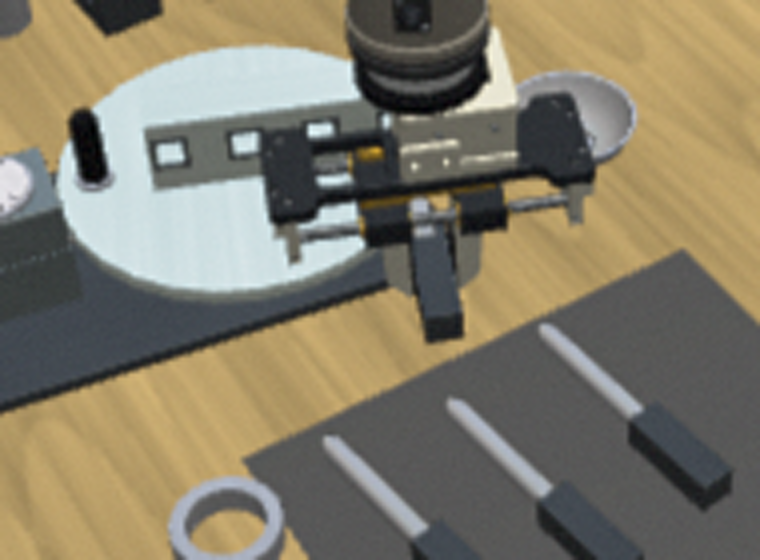

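The crop shows bar 1 held, pointing at the eye row, with the eyes at (170,152), (246,143) and (320,130). Next I'll check the eye positions by casting the rim contours onto the face planes, and calibrate the shank height against the bars still lying on the bench.

```bash
cat >> bar.py <<'E'
def frame(psi):
    p=np.radians(psi);ex=np.array([np.cos(p),np.sin(p)]);return ex,np.array([-ex[1],ex[0]]),A-30*ex
def eyes(c,psi,Y,thr=80,up=4):
    ex,ey,cc=frame(psi);T=np.array(c["world_from_camera"]);M=np.linalg.inv(T)
    n=np.array([ey[0],ey[1],0]);p0=np.array([*(cc+Y*ey),94])/1000
    def tow(u,v):
        d=T[:3,:3]@np.array([(u-c["cx"])/c["fx"],-(v-c["cy"])/c["fy"],-1]);o=T[:3,3];q=(o+d*((p0-o)@n)/(d@n)-p0)*1000
        return q[:2]@ex,q[2]
    img=cv2.resize(c["img"],None,fx=up,fy=up,interpolation=cv2.INTER_CUBIC).mean(2)
    for xe in(-75,-25,25,75):
        W=np.array([*(cc+Y*ey+xe*ex),94])/1000;q=M[:3,:3]@W+M[:3,3];u=c["cx"]+c["fx"]*q[0]/-q[2];v=c["cy"]-c["fy"]*q[1]/-q[2]
        r=int(12*c["fx"]/1000/-q[2]*up);u0,v0=int((u+.5)*up-r),int((v+.5)*up-r)
        sub=img[v0:v0+2*r,u0:u0+2*r];m=sub<thr
        if m.sum()<30: print(" eye",xe,"none",sub.min());continue
        b=max(blobs(m),key=lambda k:k.sum());yy,xx=np.nonzero(b)
        g=np.array([tow((x_+u0+.5)/up-.5,(y_+v0+.5)/up-.5) for x_,y_ in zip(xx,yy)])
        print(" eye",xe,"n",len(g),"ctr",((np.percentile(g,2,0)+np.percentile(g,98,0))/2).round(1),"size",(np.percentile(g,98,0)-np.percentile(g,2,0)).round(1))
E
python3 - <<'E'
from bar import *
a=cam("scene");b=cam("side")
print("scene +20");eyes(a,-22,20);print("side -20");eyes(b,-22,-20)
P=cloud(b)*1000;img=b["img"].astype(int);br=img.mean(2);sat=img.max(2)-img.min(2)
m=(br>95)&(sat<35)&(P[...,2]>6)&(P[...,2]<35)&(P[...,1]>120)&(P[...,1]<260)&(P[...,0]>440)&(P[...,0]<690)
for k in blobs(m,60): print("lying z95",np.percentile(P[k][:,2],95).round(1),np.polyfit(P[k][:,1],P[k][:,0],1).round(3),P[k].mean(0).round(1))
i=b["img"];ex,ey,cc=frame(-22)
save("s1",cv2.resize(i[150:230,250:370],(780,520),interpolation=cv2.INTER_CUBIC))
E
```

```text
scene +20
 eye -75 n 570 ctr [-74.8   0.8] size [23.6 30.9]
 eye -25 n 668 ctr [-24.7  -0.8] size [23.8 29. ]
 eye 25 n 171 ctr [30.6  0.5] size [12.  26.4]
 eye 75 n 170 ctr [80.4  0.3] size [11.5 26.5]
side -20
 eye -75 none 72.66666666666667
 eye -25 none 77.66666666666667
 eye 25 none 76.66666666666667
 eye 75 none 72.66666666666667
lying z95 22.7 [-1.10000e-01  5.85463e+02] [563.5 200.1  17.1]
lying z95 22.0 [-9.0000e-02  4.9731e+02] [481.4 176.6  16.8]
```

View pics/s1.png

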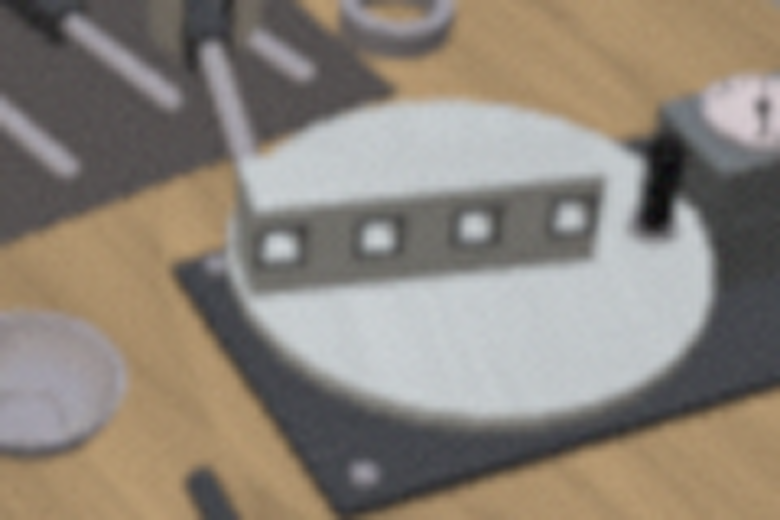

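Run:
```python
from bar import *
a=cam("scene");b=cam("side")
for t in(95,): print("scene +20");eyes(a,-22,20,t)
for t in(90,97,): print("side -20",t);eyes(b,-22,-20,t)
```

```text
scene +20
 eye -75 n 700 ctr [-74.8   0.8] size [23.4 30.8]
 eye -25 n 812 ctr [-24.8  -0. ] size [23.7 30.3]
 eye 25 n 603 ctr [24.9  0.4] size [24.  30.1]
 eye 75 n 505 ctr [74.7  0.7] size [23.  28.6]
side -20 90
 eye -75 n 28 ctr [-66.7   8.6] size [4.5 7. ]Traceback (most recent call last):
  File "<stdin>", line 4, in <module>
  File "bar.py", line 31, in eyes
    b=max(blobs(m),key=lambda k:k.sum());yy,xx=np.nonzero(b)
ValueError: max() iterable argument is empty
```

Eyes match the model within 0.5 mm. I'll correct by +0.9 mm along x' and +1 mm in z, then enter slowly.

>>> {"method": "arm_command", "body": {"xyz": [[0.8,-0.3,1],[-3,-7.4,0],[-3,-7.4,0],[-3,-7.4,0],[-3,-7.4,0],[-1.5,-3.7,0],[0,0,0]], "spin": [0,0,0,0,0,0,0]}}

```text
time: 19.85
tool_pos: [0.5482, 0.0802, 0.2643]
tool_rot: [-3.142, 0.0, 1.186]
contact_force: [-0.4, -0.7, -4.1]
opening: 0.0234
grip_force: 45.0
```

Run:
```python
from bar import *
report()
```

```text
tcp [548.2  80.2 264.3] clos -22.06 open 0.0234 [-0.4 -0.7 -4.1]
 shank-ish n 20 y 83.2 106.1 x at y0 -56.8 slope -0.210 zmax 106.9 zslope 0.462
 shank-ish n 43 y 129.7 138.3 x at y0 -175.6 slope 0.583 zmax 119.2 zslope 0.650
 shank-ish n 43 y 129.2 137.9 x at y0 -100.1 slope 0.344 zmax 118.6 zslope 0.394
 carrier 460 [579441.  -68554.1] [ 48509.1 156282.3] 68.9 loc 23.0 -3.4
 shank-ish n 25 y 111.7 120.7 x at y0 -126.6 slope 0.256 zmax 119.3 zslope -0.720
 shank-ish n 49 y 41.3 106.7 x at y0 -78.4 slope 0.029 zmax 104.2 zslope -0.045
 carrier 475 [569808.2 -62582.3] [ 48039.7 179542.4] 68.9 loc -2.5 -2.7
```

>>> {"method": "arm_command", "body": {"xyz": [[-4.2,-9.1,-0.6],[-3.9,-9.2,0],[-3.7,-9.3,0],[-3.7,-9.3,0],[-3.7,-9.3,0],[-3.7,-9.3,0],[-3.7,-9.3,0],[-2.8,-7,0],[0,0,0],[0,0,0]], "spin": [0,0,0,0,0,0,0,0,0,0]}}

```text
time: 20.95
tool_pos: [0.5191, 0.009, 0.2637]
tool_rot: [3.141, -0.0, 1.186]
contact_force: [-1.0, -0.7, -4.4]
opening: 0.0237
grip_force: 45.0
```

>>> {"method": "arm_command", "body": {"xyz": [[-0.8,-1.9,0],[-0.8,-1.9,0],[-0.7,-1.8,0],[0,0,0]], "spin": [0,0,0,0]}}

```text
time: 21.35
tool_pos: [0.5166, 0.0034, 0.2636]
tool_rot: [3.142, 0.0, 1.187]
contact_force: [-0.4, -0.7, -5.0]
opening: 0.0237
grip_force: 45.0
```

>>> {"method": "arm_command", "body": {"xyz": [[-0.4,-0.9,0],[-0.4,-0.9,0],[0,0,0]], "spin": [0,0,0]}}

```text
time: 21.65
tool_pos: [0.5159, 0.0019, 0.2636]
tool_rot: [3.141, -0.001, 1.187]
contact_force: [1.0, 2.1, -4.0]
opening: 0.0236
grip_force: 45.0
```

```bash
cat >> bar.py <<'E'
def tips(psi=-22.):
    ex,ey,cc=frame(psi)
    for nm in("side","scene"):
        c=cam(nm);P=cloud(c)*1000;img=c["img"].astype(int);br=img.mean(2);sat=img.max(2)-img.min(2)
        q=P[...,:2]-cc;X=q@ex;Y=q@ey;Z=P[...,2]
        if nm=="side":
            m=(abs(X)<110)&(Y<-24)&(Y>-110)&(Z>75)&(Z<112)
            for b in blobs(m,15): print(" tip: n",b.sum(),"X %.1f Y %.1f..%.1f Z95 %.1f"%(np.median(X[b]),np.percentile(Y[b],2),Y[b].max(),np.percentile(Z[b],95)))
        else:
            m=(abs(X)<110)&(Y>21)&(Y<130)&(Z>75)&(Z<118)&(br<75)
            for b in blobs(m,20): print(" handle: n",b.sum(),"X %.1f Y %.1f..%.1f"%(np.median(X[b]),Y[b].min(),Y[b].max()),np.median(Z[b]).round(1))
            print(" needle",needle2(c))
E
python3 - <<'E'
from bar import *
tips();o=observe();print(o["tool_pos"],o["contact_force"])
E
```

```text
tip: n 64 X -77.3 Y -81.4..-24.5 Z95 104.4
 handle: n 205 X -76.0 Y 22.1..92.0 105.4
 needle [np.float64(240.4), np.float64(236.0)]
[0.51596656 0.00191702 0.26364809] [ 0.62286911  2.75537633 -4.20811632]
```

Contact at the shoulder; the tip is at about -81 mm. Release and lift.

>>> {"method": "arm_command", "body": {"xyz": [[0,0,0],[0,0,0],[0,0,0],[0,0,20],[0,0,30],[0,0,30],[-5,30,10],[-5,30,10],[-5,30,0],[-5,30,0],[0,0,0]], "spin": [0,0,0,0,0,0,7,7,7,6,0], "jaw": -0.15}}

```text
time: 22.85
tool_pos: [0.4952, 0.1243, 0.3641]
tool_rot: [3.141, -0.001, 1.664]
contact_force: [-0.3, -0.5, 0.2]
opening: 0.0387
grip_force: 0.0
```

Run:
```python
from bar import *
o=observe();print(o["tool_pos"],o["tool_rot"])
measure();tips()
```

```text
[0.49515069 0.12426257 0.36407843] [ 3.14086359e+00 -7.40002304e-04  1.66362309e+00]
scene carrier top 656 [591.3 -72. ] [ 47.4 192.9] 67.8
  dark>85 85 [ 690.1 -104.5  105.9]
  dark>85 47 [530.5  20.3  97. ]
   handle 232 [474.9 266.2] [25.  69.5] 7.5
   handle 174 [319.1 406.5] [90.9 14.2] 71.7
   handle 264 [556.1 287. ] [25.  69.2] 6.3
   handle 260 [633.2 270.6] [24.2 69.8] 7.4
   shank 155 [482.8 181.4] [ 16.3 102.2] 1.8
   shank 174 [564.9 201.4] [ 18.  101.7] 2.5
   shank 178 [644.2 186.2] [ 14.1 104. ] 5.1
   shank 106 [709.6 164.7] [62.5 20.5] 89.9
side carrier top 522 [570.3 -62.6] [ 49.3 179.9] 69.0
  dark>85 59 [ 687.1 -113.8  107.5]
   handle 81 [628.9 265.9] [27.1 72.5] 4.5
   handle 85 [554.7 283.8] [27.3 76.2] 10.3
   handle 89 [473.2 263.4] [24.2 71.6] 8.5
   shank 80 [648.1 186.9] [ 30.1 104. ] 5.7
   shank 80 [566.  200.1] [23.8 98. ] 1.7
   shank 86 [485.6 180.5] [ 23.6 103.8] 7.0
 tip: n 58 X -77.4 Y -79.5..-24.4 Z95 109.2
 handle: n 196 X -75.0 Y 23.0..91.6 98.6
 needle [np.float64(240.4), np.float64(235.9)]
```

>>> {"method": "arm_command", "body": {"xyz": [[-4.9,31.4,-16],[-4.9,31.4,-16],[-4.9,31.4,-16],[-4.8,31.4,-16],[0,0,0],[0,0,-30],[0,0,-30],[0,0,-30],[0,0,-21],[0,0,-7.5],[0,0,0],[0,0,0]], "spin": [0,0,0,0,0,0,0,0,0,0,0,0], "jaw": 0.3}}

```text
time: 24.25
tool_pos: [0.4772, 0.2469, 0.1822]
tool_rot: [3.14, -0.0, 1.657]
contact_force: [0.9, 1.2, 0.3]
opening: 0.0596
grip_force: 0.0
```

>>> {"method": "arm_command", "body": {"xyz": [[0,0,0],[0,0,0],[0,0,0],[0,0,0],[0,0,0],[0,0,0],[0,0,0]], "spin": [0,0,0,0,0,0,0], "jaw": -1}}

```text
time: 24.95
tool_pos: [0.4766, 0.2474, 0.1814]
tool_rot: [3.141, -0.0, 1.658]
contact_force: [1.0, -0.2, 1.7]
opening: 0.0241
grip_force: 45.0
```

>>> {"method": "arm_command", "body": {"xyz": [[0,0,25],[0,0,30],[0,0,27.6],[16.4,-18.9,0],[16.4,-18.9,0],[16.4,-18.9,0],[16.4,-18.9,0],[16.4,-18.9,0],[16.4,-19,0],[16.4,-19,0],[16.3,-19,0],[0,0,0],[0,0,0],[0,0,0]], "spin": [0,0,0,-3.4,-3.4,-3.4,-3.4,-3.4,-3.4,-3.4,-3.2,0,0,0]}}

```text
time: 26.35
tool_pos: [0.6067, 0.0964, 0.2629]
tool_rot: [-3.139, 0.001, 1.188]
contact_force: [-0.7, 0.2, -4.5]
opening: 0.0236
grip_force: 45.0
```

```bash
cat >> bar.py <<'E'
def held(psi=-22.):
    ex,ey,cc=frame(psi);o=observe();t=o["tool_pos"]*1000;q=t[:2]-cc
    print("grasp local X %.1f Y %.1f barz %.1f closing %.2f open %.4f"%(q@ex,q@ey,t[2]-169.4,np.degrees(o["tool_rot"][2])-90,o["opening"]))
    c=cam("side");P=cloud(c)*1000;img=c["img"].astype(int);br=img.mean(2);sat=img.max(2)-img.min(2)
    Q=P[...,:2]-cc;X=Q@ex;Y=Q@ey;Z=P[...,2];m=(abs(X-q@ex)<14)&(Y>24)&(Y<q@ey-25)&(Z>80)&(Z<115)&(br>90)&(sat<40)
    for b in blobs(m,10): print(" shank n",b.sum(),"Xmed %.1f slope %.3f"%(np.median(X[b]),np.polyfit(Y[b],X[b],1)[0]),"Z95 %.1f slope %.3f"%(np.percentile(Z[b],95)-10.5,np.polyfit(Y[b],Z[b],1)[0]),"Y %.1f"%Y[b].min())
E
python3 - <<'E'
from bar import *
held()
E
```

```text
grasp local X -25.8 Y 160.1 barz 93.5 closing -21.94 open 0.0236
 shank n 78 Xmed -29.5 slope -0.004 Z95 93.8 slope 0.021 Y 40.4
```

>>> {"method": "arm_command", "body": {"xyz": [[1.1,-0.4,0.5],[-3,-7.4,0],[-3,-7.4,0],[-3,-7.4,0],[-3,-7.4,0],[-3,-7.4,0],[0,0,0]], "spin": [0,0,0,0,0,0,0]}}

```text
time: 27.1
tool_pos: [0.593, 0.0572, 0.2641]
tool_rot: [-3.14, 0.001, 1.185]
contact_force: [-1.2, -0.4, -3.2]
opening: 0.0235
grip_force: 45.0
```

Run:
```python
from bar import *
held();print(observe()["contact_force"])
```

```text
grasp local X -23.9 Y 118.7 barz 94.7 closing -22.09 open 0.0235
 shank n 51 Xmed -28.0 slope 0.018 Z95 94.4 slope -0.007 Y 26.1
[-1.38215811  0.75722951 -4.15640764]
```

>>> {"method": "arm_command", "body": {"xyz": [[-4,-8.6,-0.4],[-3.6,-8.8,0],[-3.6,-8.8,0],[-3.6,-8.8,0],[-3.6,-8.8,0],[-3.5,-8.8,0],[-3.5,-8.8,0],[-3,-7.4,0],[0,0,0],[0,0,0]], "spin": [0,0,0,0,0,0,0,0,0,0]}}

```text
time: 28.15
tool_pos: [0.5607, -0.0039, 0.2614]
tool_rot: [-3.121, -0.006, 1.189]
contact_force: [-14.8, 36.4, -2.5]
opening: 0.0175
grip_force: 43.9
```

Run:
```python
from bar import *
held();print(observe()["contact_force"]);tips()
```

```text
grasp local X -30.9 Y 49.9 barz 92.0 closing -21.85 open 0.0175
[-15.77693993  35.90452931  -2.56149371]
 tip: n 331 X -41.2 Y -106.7..-24.2 Z95 110.0
 handle: n 44 X -101.4 Y 21.2..32.1 90.3
 handle: n 202 X -42.4 Y 57.5..130.0 104.5
 handle: n 25 X 107.5 Y 44.4..55.6 96.4
 needle [np.float64(252.5), np.float64(250.6)]
```

The grip slackened: opening 17.5 mm with 36 N of force, and the flange has turned. Look before doing anything.

Run:
```python
from bar import *
a=cam("scene")["img"][130:260,110:290];b=cam("side")["img"][130:230,240:390]
save("j1",np.vstack([cv2.resize(a,(450,300),interpolation=cv2.INTER_CUBIC),cv2.resize(b,(450,300),interpolation=cv2.INTER_CUBIC)]))
```

```text
(no output)
```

View pics/j1.png

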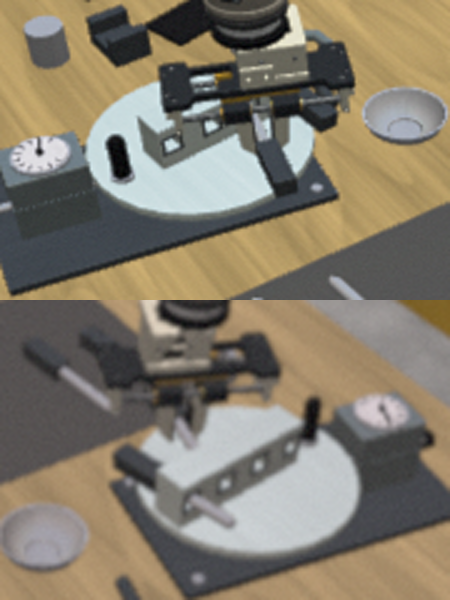

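Handle is now behind the fingers, which hold the shank near the shoulder. The flange has swung counter-clockwise, and bar 1 is still in. Measure the new geometry.

Run:
```python
from bar import *
for nm in("scene","side"):
    c=cam(nm);P=cloud(c)*1000;img=c["img"].astype(int);br=img.mean(2);sat=img.max(2)-img.min(2);x,y,z=P[...,0],P[...,1],P[...,2]
    near=np.hypot(x-598.5,y+73)<128
    k=near&(br<70)&(z>85)&(z<125)
    for m in blobs(k,25): print(nm,"dark",m.sum(),P[m].mean(0).round(1),"rect",[r for r in minrect(P[m]/1000)],"ang",np.degrees(np.arctan2(*(P[m].mean(0)[1::-1]-A[::-1]))).round(1))
    t=near&(abs(z-118.5)<4)&(br>110)
    for m in blobs(t,100): print(nm,"top",m.sum(),*minrect(P[m]/1000))
    d=(br<75)&(z>60)&(z<125)&(y>-40)&(y<160)&(x>480)&(x<680)
    for m in blobs(d,30): print(nm,"handle",m.sum(),*minrect(P[m]/1000),"z",np.percentile(z[m],[5,50,95]).round(1))
```

```text
scene dark 32 [492.6 -14.   93.8] rect [array([491.7, -15.6]), array([ 6.2, 24.9]), 9.7] ang 150.9
scene dark 83 [696.3 -54.8 105.9] rect [array([696.2, -56.6]), array([13.5, 15.2]), 34.3] ang 10.6
scene top 113 [645.3 -66.9] [45.5 29.4] 88.6
scene handle 89 [487.5 -11.1] [14.9 35.3] 10.3 z [ 78.9  93.4 101.2]
scene handle 243 [567.6  41.8] [80.8 23.5] 78.7 z [ 87.1 104.6 108.6]
side dark 41 [692.  -66.6 106.7] rect [array([692.5, -66.1]), array([15. , 11.2]), 0.5] ang 3.9
side top 461 [568.7 -78.3] [182.9  46. ] 7.9
```

The flange is now at about +7° and the bar tip is inside eye -25, but jammed at an angle. I'll pull the bar back out along its own axis while the fingers still hold the shank.

>>> {"method": "arm_command", "body": {"xyz": [[1,5,0],[1.5,7.5,0],[2,9.8,0],[2,9.8,0],[2,9.8,0],[2,9.8,0],[2,9.8,0],[0,0,0],[0,0,0]], "spin": [0,0,0,0,0,0,0,0,0]}}

```text
time: 29.4
tool_pos: [0.5777, 0.0514, 0.2639]
tool_rot: [3.141, 0.0, 1.188]
contact_force: [-0.5, -0.5, -4.2]
opening: 0.0127
grip_force: 50.6
```

```bash
cat >> bar.py <<'E'
def flange():
    for nm in("scene","side"):
        c=cam(nm);P=cloud(c)*1000;img=c["img"].astype(int);br=img.mean(2);x,y,z=P[...,0],P[...,1],P[...,2]
        r=np.hypot(x-598.5,y+73);k=(r<118)&(r>75)&(br<70)&(z>85)&(z<125)
        for m in blobs(k,25): 
            p=P[m].mean(0);print(nm,"knob",p.round(1),"psi",(np.degrees(np.arctan2(p[1]+73,p[0]-598.5))+(-3 if nm=="scene" else 2.7)).round(1),"needle" if nm=="scene" else "",needle2(c) if nm=="scene" else "")
        d=(br<75)&(z>60)&(z<135)&(y>-40)&(y<220)&(x>440)&(x<760)&(abs(img.max(2)-img.min(2))<40)
        for m in blobs(d,30): print(nm,"handle",m.sum(),*minrect(P[m]/1000),"z",np.percentile(z[m],[5,50,95]).round(1))
E
python3 - <<'E'
from bar import *
print(observe()["contact_force"],observe()["tool_pos"],observe()["opening"]);flange()
a=cam("scene")["img"][130:260,110:290];b=cam("side")["img"][130:230,240:390]
save("j2",np.hstack([cv2.resize(a,(400,290),interpolation=cv2.INTER_CUBIC),cv2.resize(b,(400,290),interpolation=cv2.INTER_CUBIC)]))
E
```

```text
[-0.51537473 -0.48443018 -4.21188547] [0.57769348 0.0513993  0.26386406] 0.012712252743928336
scene knob [696.9 -72.4 105.2] psi -2.6 needle [np.float64(246.1), np.float64(242.3)]
scene handle 41 [494.5  13.3] [18.7 22. ] 86.6 z [ 90.9  97.3 100.5]
scene handle 253 [590.1  89.7] [89.9 24.2] 68.8 z [ 87.7 106.  110.4]
side knob [692.8 -83.9 105. ] psi -3.9  
side handle 91 [490.5  -7.9] [63.4 20.9] 83.8 z [ 84.   98.4 103.5]
```

View pics/j2.png

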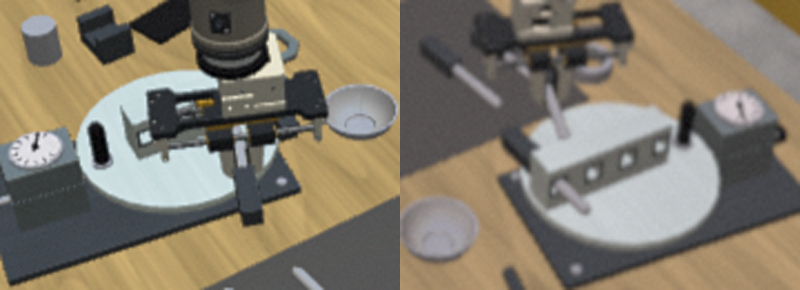

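The bar is free, held by its shank near the shoulder and aligned with the gripper, with the tip about 12 mm clear of the face. The flange sits at about -3°. I'll insert it here by realigning the tool to the carrier, and re-grip the handle once the eye supports it.

>>> {"method": "arm_command", "body": {"xyz": [[0,10,0],[0,18.5,0],[-8,0,0],[-8,0,0],[-9.3,0,0],[0,0,0],[0,0,0],[0,0,0]], "spin": [0,0,6.2,6.2,6.2,0,0,0]}}

```text
time: 30.4
tool_pos: [0.5529, 0.0797, 0.264]
tool_rot: [3.14, -0.0, 1.509]
contact_force: [0.3, 0.3, -4.7]
opening: 0.0128
grip_force: 50.0
```

Run:
```python
from bar import *
flange()
c=cam("side");P=cloud(c)*1000;br=c["img"].mean(2);x,y,z=P[...,0],P[...,1],P[...,2]
t=(np.hypot(x-598.5,y+73)<124)&(abs(z-118.5)<3.5)&(br>110)
for m in blobs(t,100): print("top",m.sum(),*minrect(P[m]/1000), np.degrees(np.arctan(cv2.fitLine(P[m][:,:2].astype(np.float32),cv2.DIST_HUBER,0,.01,.01).ravel()[1])).round(1))
for p in(-3.3,): print(p);eyes(cam("scene"),p,20,95);held(p)
```

```text
scene knob [697.1 -72.6 105.1] psi -2.7 needle [np.float64(246.0), np.float64(242.2)]
scene handle 298 [554.3 116.5] [93.4 24.4] 87.9 z [ 88.2 105.7 115.9]
side knob [692.8 -83.8 105.4] psi -3.8  
side handle 93 [492.   -8.7] [61.2 19.3] 85.9 z [ 82.8  97.8 103.5]
top 449 [568.3 -72. ] [ 44.7 183.3] 87.4 -2.5
-3.3
 eye -75 n 808 ctr [-72.9   1.9] size [20.6 30. ]
 eye -25 n 858 ctr [-24.7   0.6] size [24.  27.8]
 eye 25 n 1229 ctr [25.2 -0.7] size [23.4 32.4]
 eye 75 n 578 ctr [74.9  0.3] size [24.3 28.4]
grasp local X -24.6 Y 149.7 barz 94.4 closing -3.45 open 0.0130
 shank n 64 Xmed -28.2 slope -0.014 Z95 95.4 slope -0.024 Y 60.2
```

>>> {"method": "arm_command", "body": {"xyz": [[-0.5,-8,-0.7],[-0.5,-8,0],[-0.5,-8,0],[-0.5,-8,0],[-0.4,-8,0],[-0.4,-8,0],[0,0,0]], "spin": [0,0,0,0,0,0,0]}}

```text
time: 31.35
tool_pos: [0.5496, 0.0304, 0.2631]
tool_rot: [3.142, 0.0, 1.51]
contact_force: [-0.2, 0.5, -4.5]
opening: 0.0128
grip_force: 50.3
```

Run:
```python
from bar import *
held(-3.2);print(observe()["contact_force"]);flange()
```

```text
grasp local X -24.6 Y 100.5 barz 93.7 closing -3.48 open 0.0128
 shank n 36 Xmed -27.5 slope 0.007 Z95 94.5 slope -0.053 Y 38.9
[-0.08947319  1.28059221 -4.77626279]
scene knob [697.1 -72.4 106. ] psi -2.7 needle [np.float64(246.1), np.float64(242.3)]
scene handle 74 [496.8  17.2] [25.6 15.6] 5.1 z [77.6 91.9 99.3]
scene handle 305 [550.5  70.3] [92.5 25.1] 88.4 z [ 86.2 104.6 114.5]
side knob [692.6 -84.  105.5] psi -4.0  
side handle 90 [492.2  -8.9] [58.3 21.4] 85.7 z [ 81.6  98.5 103.8]
```

>>> {"method": "arm_command", "body": {"xyz": [[-0.4,-7,0],[-0.4,-7,0],[-0.4,-7,0],[-0.4,-7,0],[0,0,0]], "spin": [0,0,0,0,0]}}

```text
time: 32.0
tool_pos: [0.548, 0.0025, 0.2631]
tool_rot: [3.142, 0.0, 1.51]
contact_force: [-0.5, -1.1, -4.9]
opening: 0.0132
grip_force: 50.4
```

>>> {"method": "arm_command", "body": {"xyz": [[-0.4,-6,0],[-0.4,-7,0],[-0.4,-7,0],[-0.4,-6,0],[0,0,0]], "spin": [0,0,0,0,0]}}

```text
time: 32.5
tool_pos: [0.5464, -0.0234, 0.2632]
tool_rot: [3.141, 0.0, 1.511]
contact_force: [0.6, -0.8, -4.4]
opening: 0.0129
grip_force: 50.3
```

Run:
```python
from bar import *
held(-3.2);tips(-3.2);flange()
```

```text
grasp local X -24.8 Y 46.6 barz 93.8 closing -3.45 open 0.0129
 tip: n 25 X -27.4 Y -42.9..-24.0 Z95 104.8
 tip: n 70 X -76.5 Y -79.4..-24.4 Z95 109.3
 handle: n 231 X -72.1 Y 24.3..92.6 97.7
 handle: n 254 X -24.0 Y 38.0..129.8 104.5
 needle [np.float64(246.2), np.float64(242.4)]
scene knob [504.2 -22.8  96.2] psi 149.0 needle [np.float64(246.1), np.float64(242.3)]
scene knob [537.7 -18.1 112.7] psi 134.9 needle [np.float64(246.1), np.float64(242.3)]
scene knob [697.  -72.7 104.7] psi -2.8 needle [np.float64(246.1), np.float64(242.3)]
scene knob [557.3  15.1  98.3] psi 112.0 needle [np.float64(246.1), np.float64(242.3)]
scene handle 229 [495.7  -7. ] [65.6 25.9] 88.6 z [ 81.3  98.1 103.5]
scene handle 282 [547.3  15. ] [93.9 24.2] 88.5 z [ 87.7 104.8 117.8]
side knob [692.8 -84.1 105.5] psi -4.0  
side handle 74 [490.   -8.7] [61.6 16.9] 84.9 z [ 82.2  97.6 105. ]
```

The shank is through eye -25 with the tip at -43. A little further in, release, and move back to re-grip the handle.

>>> {"method": "arm_command", "body": {"xyz": [[-0.2,-3,0],[-0.2,-3,0],[0,0,0]], "spin": [0,0,0]}}

```text
time: 33.05
tool_pos: [0.546, -0.0287, 0.2632]
tool_rot: [3.141, 0.0, 1.511]
contact_force: [0.2, -0.2, -4.5]
opening: 0.0124
grip_force: 50.2
```

>>> {"method": "arm_command", "body": {"xyz": [[0,0,0],[0,0,0],[0,0,0],[0,0,0],[0.6,10,0],[0.6,10,0],[0.6,10,0],[0.2,5,0],[0,0,0]], "spin": [0,0,0,0,0,0,0,0,0], "jaw": -0.27}}

```text
time: 33.95
tool_pos: [0.548, 0.0077, 0.2631]
tool_rot: [3.142, -0.0, 1.513]
contact_force: [1.2, -1.0, 1.0]
opening: 0.0332
grip_force: 0.0
```

Run:
```python
from bar import *
held(-3.2);tips(-3.2);flange();print(observe()["contact_force"])
b=cam("side")["img"][130:230,240:390];a=cam("scene")["img"][130:260,110:290]
save("j3",np.hstack([cv2.resize(a,(400,290),interpolation=cv2.INTER_CUBIC),cv2.resize(b,(400,290),interpolation=cv2.INTER_CUBIC)]))
```

```text
grasp local X -24.9 Y 77.8 barz 93.7 closing -3.31 open 0.0332
 tip: n 29 X -28.4 Y -45.7..-24.6 Z95 108.4
 tip: n 69 X -76.0 Y -77.9..-24.1 Z95 108.6
 handle: n 112 X -76.9 Y 54.5..92.2 95.5
 handle: n 29 X -44.6 Y 66.3..87.6 104.3
 handle: n 196 X -22.5 Y 49.6..129.1 94.5
 needle [np.float64(246.1), np.float64(242.3)]
scene knob [528.6  10.9 108.2] psi 126.8 needle [np.float64(246.1), np.float64(242.2)]
scene knob [697.  -72.5 105.4] psi -2.7 needle [np.float64(246.1), np.float64(242.2)]
scene handle 50 [527.6   7.6] [23.6  4.8] 83.8 z [ 90.7 113.  131.5]
scene handle 111 [496.1   5.2] [39.3 24.9] 86.2 z [ 79.  96. 101.]
scene handle 216 [552.5  17. ] [27.6 78. ] 1.4 z [ 75.5  94.8 101.5]
side knob [ 5.522e+02 -2.000e-01  1.027e+02] psi 125.2  
side knob [692.4 -84.3 105.6] psi -4.2  
side handle 103 [563.5  15.8] [83.7 29.9] 48.2 z [ 87.7  99.7 125.4]
side handle 90 [492.2  -8.2] [62.  19.4] 86.6 z [ 82.3  97.8 102.9]
[ 0.43571721 -0.22291921 -0.45010534]
```

View pics/j3.png

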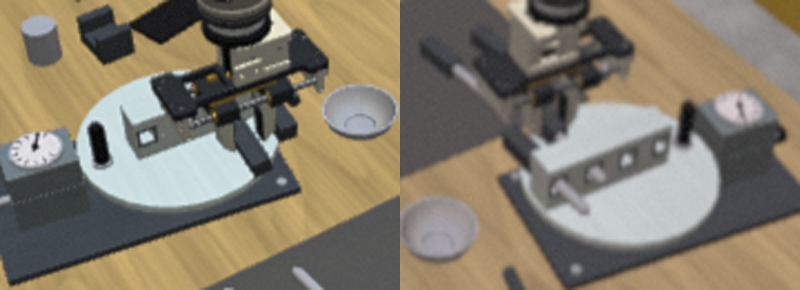

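Bar 2 hangs in the eye with its handle drooping about 8 mm. I'll grip it lightly, raise it to pivot level, then firm up and push.

>>> {"method": "arm_command", "body": {"xyz": [[0,0,-4],[0,0,-3],[0,0,0]], "spin": [0,0,0]}}

```text
time: 34.6
tool_pos: [0.5478, 0.0065, 0.2555]
tool_rot: [-3.14, -0.0, 1.511]
contact_force: [-0.4, 0.5, -0.2]
opening: 0.0333
grip_force: 0.0
```

>>> {"method": "arm_command", "body": {"xyz": [[0,0,0],[0,0,0],[0,0,0],[0,0,0],[0,0,2],[0,0,2],[0,0,2],[0,0,1],[0,0,0]], "spin": [0,0,0,0,0,0,0,0,0], "jaw": -1, "squeeze": 10}}

```text
time: 35.5
tool_pos: [0.5479, 0.0066, 0.2631]
tool_rot: [-3.141, -0.0, 1.511]
contact_force: [-0.3, 0.5, -4.9]
opening: 0.0239
grip_force: 10.0
```

Run:
```python
from bar import *
held(-3.2);tips(-3.2);print(observe()["contact_force"])
```

```text
grasp local X -24.9 Y 76.7 barz 93.7 closing -3.40 open 0.0239
 tip: n 28 X -28.5 Y -46.8..-24.1 Z95 105.8
 tip: n 68 X -76.3 Y -79.1..-24.4 Z95 108.7
 handle: n 132 X -75.2 Y 51.4..93.2 95.5
 handle: n 233 X -25.8 Y 58.1..128.0 101.4
 needle [np.float64(246.1), np.float64(242.3)]
[ 0.50640136  0.70773463 -4.25744174]
```

>>> {"method": "arm_command", "body": {"xyz": [[0,0,0],[0,0,0],[-0.2,-4,0],[-0.2,-4,0],[-0.3,-4,0],[-0.2,-4,0],[-0.2,-4,0],[0,0,0]], "spin": [0,0,0,0,0,0,0,0], "squeeze": 35}}

```text
time: 36.45
tool_pos: [0.5469, -0.014, 0.2632]
tool_rot: [3.141, 0.0, 1.511]
contact_force: [-0.1, -1.3, -4.4]
opening: 0.0239
grip_force: 35.0
```

Run:
```python
from bar import *
held(-3.2);tips(-3.2);print(observe()["contact_force"])
```

```text
grasp local X -24.8 Y 56.0 barz 93.8 closing -3.44 open 0.0239
 tip: n 53 X -29.0 Y -64.9..-25.1 Z95 105.9
 tip: n 68 X -75.8 Y -79.3..-24.8 Z95 108.2
 handle: n 183 X -74.0 Y 30.6..92.5 97.1
 handle: n 225 X -26.0 Y 36.0..105.9 101.9
 needle [np.float64(246.1), np.float64(242.3)]
[-0.03673448 -0.66241802 -4.7443043 ]
```

Free sliding; about 15 mm to go.

>>> {"method": "arm_command", "body": {"xyz": [[-0.2,-4,0],[-0.2,-4,0],[-0.2,-3,0],[0,-1,0],[0,0,0]], "spin": [0,0,0,0,0]}}

```text
time: 37.1
tool_pos: [0.5463, -0.0256, 0.2632]
tool_rot: [3.141, 0.0, 1.511]
contact_force: [0.2, -0.1, -4.2]
opening: 0.0236
grip_force: 35.0
```

>>> {"method": "arm_command", "body": {"xyz": [[0,-1,0],[0,-1,0],[0,0,0]], "spin": [0,0,0]}}

```text
time: 37.4
tool_pos: [0.5463, -0.0274, 0.2632]
tool_rot: [3.141, 0.0, 1.511]
contact_force: [0.2, -0.2, -4.5]
opening: 0.0236
grip_force: 35.0
```

Run:
```python
from bar import *
held(-3.2);tips(-3.2);print(observe()["contact_force"])
```

```text
grasp local X -24.6 Y 42.6 barz 93.8 closing -3.40 open 0.0236
 tip: n 70 X -28.6 Y -78.0..-25.9 Z95 105.9
 tip: n 65 X -76.8 Y -80.0..-24.1 Z95 108.5
 handle: n 228 X -73.4 Y 21.3..92.1 97.7
 handle: n 226 X -25.6 Y 22.8..93.6 101.8
 needle [np.float64(246.1), np.float64(242.3)]
[ 0.49130644  0.36327328 -4.30881928]
```

>>> {"method": "arm_command", "body": {"xyz": [[0,-1,0],[0,-1,0],[0,0,0]], "spin": [0,0,0]}}

```text
time: 37.85
tool_pos: [0.5463, -0.0287, 0.2632]
tool_rot: [3.142, -0.002, 1.511]
contact_force: [0.4, 5.3, -2.2]
opening: 0.0241
grip_force: 35.0
```

Seated. Release, lift, and look at the remaining bars.

>>> {"method": "arm_command", "body": {"xyz": [[0,0,0],[0,0,0],[0,0,0],[0,0,20],[0,0,30],[0,0,30],[-5,30,10],[-5,30,10],[-5,30,0],[-5,30,0],[0,0,0]], "spin": [0,0,0,0,0,0,3,3,2,1,0], "jaw": -0.27}}

```text
time: 38.95
tool_pos: [0.5256, 0.0933, 0.3636]
tool_rot: [3.141, -0.001, 1.672]
contact_force: [-0.1, 0.1, 0.5]
opening: 0.0338
grip_force: 0.0
```

Run:
```python
from bar import *
o=observe();print(o["tool_pos"],np.degrees(o["tool_rot"][2])-90)
measure();tips(-3.2);flange();eyes(cam("scene"),-3.2,20,95)
```

```text
[0.52559485 0.09325559 0.36359913] 5.810446172547685
scene carrier top 481 [623.9 -75.1] [ 45.4 161.4] 88.1
  dark>85 81 [505.3  -9.3  94. ]
  dark>85 92 [552.4  -8.2  94.2]
  dark>85 77 [696.7 -72.8 105.8]
   handle 176 [319.9 405.3] [91.9 16.3] 72.3
   handle 258 [556.2 286.3] [24.6 72.1] 7.2
   handle 271 [632.8 271.8] [24.3 69. ] 7.1
   shank 172 [564.  201.7] [15.7 99.3] 6.2
   shank 178 [644.2 186.1] [ 15.3 103.3] 5.8
   shank 105 [708.8 164.3] [21.2 60.8] 0.4
side carrier top 513 [ 568.1 -100.4] [102.9 185.4] 87.5
  dark>85 50 [694.  -83.5 105.4]
  dark>85 38 [536.9  -6.5  96.7]
  dark>85 44 [485.1 -16.2  95.2]
   handle 61 [633.4 267.7] [32.  70.3] 8.7
   handle 80 [554.9 283. ] [29.  73.1] 8.4
   shank 79 [647.4 187.6] [ 27.4 102. ] 5.5
   shank 79 [569.4 206. ] [ 27.3 107.2] 7.4
 tip: n 67 X -28.1 Y -81.1..-24.2 Z95 108.1
 tip: n 68 X -76.0 Y -78.7..-24.1 Z95 108.0
 handle: n 141 X -66.7 Y 22.6..92.4 91.2
 handle: n 209 X -21.9 Y 21.1..92.0 97.6
 needle [np.float64(246.1), np.float64(242.3)]
scene knob [505.8 -24.2  94.5] psi 149.2 needle [np.float64(246.1), np.float64(242.3)]
scene knob [697.  -72.7 105.4] psi -2.8 needle [np.float64(246.1), np.float64(242.3)]
scene knob [551.5  11.9  92.5] psi 116.0 needle [np.float64(246.1), np.float64(242.3)]
scene handle 131 [502.3  -6.6] [24.3 65.4] 12.3 z [ 78.9  90.8 101.1]
scene handle 198 [546.6  -7.9] [60.5 24.5] 88.0 z [ 81.3  97.3 103.3]
side knob [693.4 -83.2 105.5] psi -3.5  
side knob [536.   -5.6  96.4] psi 135.6  
side handle 62 [540.7  -6.7] [49.3 21. ] 78.2 z [ 86.7  99.  103.7]
side handle 90 [491.2  -9.8] [55.5 19.9] 84.2 z [ 83.1  98.6 103.4]
 eye -75 n 1001 ctr [-75.   -2.2] size [24.4 27.8]
 eye -25 n 1085 ctr [-24.9  -1.1] size [23.3 30.4]
 eye 25 n 600 ctr [24.7  0.6] size [24.9 29. ]
 eye 75 n 581 ctr [75.   0.3] size [24.4 28.5]
```

>>> {"method": "arm_command", "body": {"xyz": [[4.5,25.3,-9],[4.5,25.3,-9],[4.5,25.3,-9],[4.5,25.3,-9],[4.6,25.3,-9],[4.6,25.3,-9],[4.6,25,-9],[0,0,0],[0,0,0]], "spin": [0.5,0,0,0,0,0,0,0,0], "jaw": 0.3}}

```text
time: 40.2
tool_pos: [0.5582, 0.267, 0.2997]
tool_rot: [-3.141, 0.001, 1.678]
contact_force: [0.0, -1.0, -0.7]
opening: 0.0596
grip_force: 0.0
```

>>> {"method": "arm_command", "body": {"xyz": [[0,0,-30],[0,0,-30],[0,0,-30],[0,0,-20],[0,0,-8.5],[0,0,0],[0,0,0]], "spin": [0,0,0,0,0,0,0]}}

```text
time: 40.9
tool_pos: [0.5587, 0.267, 0.183]
tool_rot: [3.14, -0.0, 1.677]
contact_force: [0.2, -0.2, -0.1]
opening: 0.0602
grip_force: 0.0
```

>>> {"method": "arm_command", "body": {"xyz": [[0,0,0],[0,0,0],[0,0,0],[0,0,0],[0,0,0],[0,0,0],[0,0,0]], "spin": [0,0,0,0,0,0,0], "jaw": -1, "squeeze": 45}}

```text
time: 41.6
tool_pos: [0.5582, 0.2675, 0.1818]
tool_rot: [3.141, -0.0, 1.677]
contact_force: [0.8, 0.0, 1.5]
opening: 0.0234
grip_force: 45.0
```

>>> {"method": "arm_command", "body": {"xyz": [[0,0,25],[0,0,30],[0,0,27.5],[5.6,-22.6,0],[5.6,-22.6,0],[5.6,-22.6,0],[5.6,-22.6,0],[5.6,-22.6,0],[5.6,-22.5,0],[5.7,-22.5,0],[5.7,-22.5,0],[0,0,0],[0,0,0],[0,0,0]], "spin": [0,0,0,-1.2,-1.2,-1.2,-1.2,-1.2,-1.1,-1.1,-1.1,0,0,0]}}

```text
time: 43.0
tool_pos: [0.6027, 0.0875, 0.2635]
tool_rot: [-3.14, -0.0, 1.516]
contact_force: [0.2, -0.4, -4.4]
opening: 0.0238
grip_force: 45.0
```

Run:
```python
from bar import *
held(-3.2);flange()
```

```text
grasp local X 25.2 Y 160.5 barz 94.1 closing -3.17 open 0.0238
 shank n 90 Xmed 20.8 slope -0.008 Z95 93.3 slope -0.005 Y 44.7
scene knob [696.9 -72.7 106.1] psi -2.8 needle [np.float64(246.1), np.float64(242.3)]
scene handle 278 [601.8 108.7] [70.2 29.2] 85.1 z [ 87.7 105.4 124.2]
side knob [692.8 -83.8 105.3] psi -3.8  
side knob [534.9  -6.   96.6] psi 136.2  
side handle 53 [606.4  84.3] [38.9 21.3] 57.3 z [ 91.4 107.6 124.6]
side handle 61 [541.3  -5.2] [50.4 18.7] 80.8 z [ 85.3  99.5 105. ]
side handle 88 [491.2  -8.9] [60.1 20.6] 82.7 z [ 82.8  98.5 104.4]
```

>>> {"method": "arm_command", "body": {"xyz": [[0.1,-7,0.3],[-0.4,-7,0],[-0.4,-7,0],[-0.4,-7,0],[-0.4,-7,0],[-0.4,-7,0],[0,0,0]], "spin": [0,0,0,0,0,0,0]}}

```text
time: 43.85
tool_pos: [0.6012, 0.0438, 0.2645]
tool_rot: [3.142, 0.0, 1.514]
contact_force: [-0.1, 0.0, -4.5]
opening: 0.0241
grip_force: 45.0
```

>>> {"method": "arm_command", "body": {"xyz": [[-0.4,-7,0],[-0.4,-7,0],[-0.4,-7,0],[0,0,0]], "spin": [0,0,0,0]}}

```text
time: 44.25
tool_pos: [0.6, 0.0229, 0.2644]
tool_rot: [3.141, 0.0, 1.514]
contact_force: [-0.8, -0.3, -3.9]
opening: 0.0237
grip_force: 45.0
```

Run:
```python
from bar import *
held(-3.2);tips(-3.2);print(observe()["contact_force"])
```

```text
grasp local X 26.2 Y 95.8 barz 95.0 closing -3.25 open 0.0237
 shank n 26 Xmed 21.8 slope -0.073 Z95 93.3 slope -0.048 Y 39.8
 tip: n 65 X -28.1 Y -80.2..-24.1 Z95 109.9
 tip: n 72 X -76.5 Y -79.3..-24.1 Z95 109.4
 handle: n 36 X -66.6 Y 22.2..49.8 101.6
 handle: n 132 X -71.2 Y 48.2..92.5 93.8
 handle: n 84 X -26.5 Y 71.1..91.6 94.2
 handle: n 143 X 25.2 Y 80.5..129.8 106.5
 needle [np.float64(246.1), np.float64(242.2)]
[-0.76145647  0.49466674 -4.35277688]
```

>>> {"method": "arm_command", "body": {"xyz": [[-0.9,-6,-0.6],[-0.6,-7,0],[-0.5,-7,0],[-0.4,-7,0],[-0.4,-7,0],[-0.4,-7,0],[-0.4,-7,0],[-0.2,-4,0],[0,0,0]], "spin": [0,0,0,0,0,0,0,0,0]}}

```text
time: 45.3
tool_pos: [0.5962, -0.0288, 0.2638]
tool_rot: [3.141, 0.0, 1.514]
contact_force: [0.6, -0.6, -4.6]
opening: 0.0236
grip_force: 45.0
```

>>> {"method": "arm_command", "body": {"xyz": [[-0.1,-1.5,0],[-0.1,-1.5,0],[0,0,0]], "spin": [0,0,0]}}

```text
time: 45.6
tool_pos: [0.596, -0.031, 0.2638]
tool_rot: [3.141, 0.0, 1.515]
contact_force: [0.3, 0.4, -5.1]
opening: 0.0236
grip_force: 45.0
```

Run:
```python
from bar import *
held(-3.2);tips(-3.2);print(observe()["contact_force"])
```

```text
grasp local X 25.2 Y 41.8 barz 94.4 closing -3.19 open 0.0236
 tip: n 59 X 21.2 Y -74.1..-24.7 Z95 103.5
 tip: n 67 X -28.6 Y -78.5..-24.2 Z95 108.9
 tip: n 71 X -76.4 Y -78.8..-24.0 Z95 108.3
 handle: n 243 X -71.7 Y 22.1..92.9 97.3
 handle: n 223 X -23.8 Y 22.4..92.4 98.1
 handle: n 235 X 24.9 Y 26.5..97.2 105.1
 needle [np.float64(246.1), np.float64(242.3)]
[ 0.70691628 -0.04940078 -4.5634184 ]
```

>>> {"method": "arm_command", "body": {"xyz": [[-0.1,-1.5,0],[-0.1,-1.5,0],[0,0,0]], "spin": [0,0,0]}}

```text
time: 46.05
tool_pos: [0.5958, -0.0343, 0.2638]
tool_rot: [3.141, 0.0, 1.515]
contact_force: [0.1, 0.4, -4.5]
opening: 0.0235
grip_force: 45.0
```

>>> {"method": "arm_command", "body": {"xyz": [[-0.1,-1,0],[0,0,0]], "spin": [0,0]}}

```text
time: 46.25
tool_pos: [0.5957, -0.0352, 0.2638]
tool_rot: [3.141, 0.0, 1.515]
contact_force: [0.5, 0.0, -4.9]
opening: 0.0231
grip_force: 45.0
```

>>> {"method": "arm_command", "body": {"xyz": [[-0.1,-1,0],[0,-1,0],[0,0,0]], "spin": [0,0,0]}}

```text
time: 46.55
tool_pos: [0.5956, -0.0372, 0.2639]
tool_rot: [3.141, 0.0, 1.515]
contact_force: [-0.4, -0.7, -3.5]
opening: 0.0236
grip_force: 45.0
```

>>> {"method": "arm_command", "body": {"xyz": [[0,-0.8,0],[0,-0.7,0],[0,0,0]], "spin": [0,0,0]}}

```text
time: 46.85
tool_pos: [0.5956, -0.0377, 0.2639]
tool_rot: [-3.142, -0.002, 1.515]
contact_force: [-0.1, 5.4, -3.9]
opening: 0.0238
grip_force: 45.0
```

Run:
```python
from bar import *
held(-3.2);tips(-3.2);print(observe()["contact_force"])
```

```text
grasp local X 25.1 Y 35.1 barz 94.5 closing -3.19 open 0.0238
 tip: n 70 X 21.6 Y -80.5..-24.3 Z95 103.3
 tip: n 65 X -28.9 Y -79.9..-26.7 Z95 109.3
 tip: n 68 X -76.2 Y -78.2..-24.2 Z95 109.1
 handle: n 245 X -72.0 Y 21.3..93.2 97.9
 handle: n 234 X -23.1 Y 22.2..92.6 98.1
 handle: n 232 X 24.7 Y 22.9..93.1 105.2
 needle [np.float64(246.0), np.float64(242.2)]
[ 0.26162521  5.26795353 -3.60181468]
```

Bar 3 is home. Release, then look at the last bar.

>>> {"method": "arm_command", "body": {"xyz": [[0,0,0],[0,0,0],[0,0,0],[0,0,20],[0,0,30],[0,0,30],[-5,25,5],[-5,25,5],[-5,25,5],[-5,25,5],[0,0,0],[0,0,0]], "spin": [0,0,0,0,0,0,3,3,3,1.7,0,0], "jaw": -0.27}}

```text
time: 48.2
tool_pos: [0.5756, 0.0615, 0.3642]
tool_rot: [3.141, 0.001, 1.702]
contact_force: [0.7, -0.4, 1.0]
opening: 0.0334
grip_force: 0.0
```

Run:
```python
from bar import *
o=observe();print(o["tool_pos"],np.degrees(o["tool_rot"][2])-90)
measure();tips(-3.2);eyes(cam("scene"),-3.2,20,95)
```

```text
[0.57561531 0.06149327 0.36421466] 7.533550948949795
scene carrier top 297 [597.1 -73.8] [ 44.7 215.7] 87.1
  dark>85 65 [505.8  -3.2  92.4]
  dark>85 93 [601.2  -8.9  94. ]
  dark>85 66 [552.9   0.9  92.8]
  dark>85 80 [696.9 -72.7 105.4]
   handle 188 [318.3 406.3] [91.2 13.5] 69.7
   handle 284 [633.2 271.1] [24.5 69.4] 6.6
   shank 172 [644.  186.5] [ 13.1 104.1] 6.6
   shank 106 [708.9 163.9] [21.  59.5] 0.6
side carrier top 512 [569.  -72.8] [ 47.  184.9] 87.7
  dark>85 30 [586.   -6.1  96.2]
  dark>85 51 [694.  -83.2 104.5]
  dark>85 27 [535.   -4.6  93.8]
  dark>85 44 [484.9 -15.5  96. ]
   handle 77 [630.4 267.3] [24.1 74.6] 6.4
   shank 80 [644.9 185.2] [24.7 99.9] 11.4
 tip: n 63 X 21.2 Y -78.7..-24.1 Z95 108.9
 tip: n 66 X -27.8 Y -80.2..-25.1 Z95 108.3
 tip: n 67 X -76.1 Y -79.4..-24.1 Z95 108.4
 handle: n 186 X -71.8 Y 23.9..92.2 96.1
 handle: n 177 X -23.1 Y 21.5..92.8 96.5
 handle: n 223 X 26.6 Y 22.1..92.4 98.2
 needle [np.float64(246.1), np.float64(242.3)]
 eye -75 n 707 ctr [-70.1   2.7] size [14.9 30.3]
 eye -25 n 367 ctr [-16.9   2.9] size [ 8.3 29.7]
 eye 25 n 1201 ctr [24.7 -1.6] size [23.9 31.5]
 eye 75 n 590 ctr [75.   0.4] size [24.4 28.5]
```

>>> {"method": "arm_command", "body": {"xyz": [[7.4,24.5,-8],[7.4,24.5,-8],[7.4,24.5,-8],[7.4,24.5,-8],[7.3,24.5,-8],[7.3,24.5,-8],[7.3,24.5,-8],[7.3,24.5,-8],[0,0,0],[0,0,0]], "spin": [0.3,0,0,0,0,0,0,0,0,0], "jaw": 0.3}}

```text
time: 49.45
tool_pos: [0.6345, 0.2571, 0.2991]
tool_rot: [-3.14, 0.001, 1.707]
contact_force: [0.2, -0.3, -0.2]
opening: 0.0595
grip_force: 0.0
```

>>> {"method": "arm_command", "body": {"xyz": [[0,0,-30],[0,0,-30],[0,0,-30],[0,0,-20],[0,0,-8],[0,0,0],[0,0,0]], "spin": [0,0,0,0,0,0,0]}}

```text
time: 50.15
tool_pos: [0.635, 0.2569, 0.1834]
tool_rot: [3.139, -0.0, 1.706]
contact_force: [-0.7, 0.8, 0.1]
opening: 0.0598
grip_force: 0.0
```

>>> {"method": "arm_command", "body": {"xyz": [[0,0,0],[0,0,0],[0,0,0],[0,0,0],[0,0,0],[0,0,0],[0,0,0]], "spin": [0,0,0,0,0,0,0], "jaw": -1, "squeeze": 45}}

```text
time: 50.85
tool_pos: [0.6346, 0.2575, 0.1821]
tool_rot: [3.141, -0.0, 1.707]
contact_force: [1.4, 0.7, 1.0]
opening: 0.0237
grip_force: 45.0
```

>>> {"method": "arm_command", "body": {"xyz": [[0,0,25],[0,0,30],[0,0,27.5],[2.3,-21.6,0],[2.3,-21.6,0],[2.3,-21.7,0],[2.3,-21.7,0],[2.3,-21.7,0],[2.2,-21.7,0],[2.2,-21.7,0],[2.2,-21.7,0],[0,0,0],[0,0,0],[0,0,0]], "spin": [0,0,0,-1.4,-1.4,-1.4,-1.4,-1.4,-1.4,-1.3,-1.3,0,0,0]}}

```text
time: 52.25
tool_pos: [0.6522, 0.0848, 0.2637]
tool_rot: [-3.14, -0.0, 1.516]
contact_force: [0.4, 0.3, -3.8]
opening: 0.0236
grip_force: 45.0
```

Run:
```python
from bar import *
held(-3.2);flange()
```

```text
grasp local X 74.8 Y 160.5 barz 94.3 closing -3.16 open 0.0236
 shank n 88 Xmed 69.7 slope 0.007 Z95 93.4 slope -0.004 Y 40.6
scene knob [697.1 -72.7 106.1] psi -2.8 needle [np.float64(246.1), np.float64(242.3)]
scene handle 123 [495.5  -6.6] [63.9 21.5] 89.6 z [ 80.6  98.8 104.3]
scene handle 258 [651.5 101.7] [68.1 29.6] 82.0 z [ 87.3 104.9 122.6]
side knob [692.7 -83.9 105.5] psi -3.9  
side knob [536.2  -3.8  95.9] psi 134.7  
side handle 65 [654.   73.5] [42.6 23.7] 46.0 z [ 89.7 106.7 128.4]
side handle 63 [591.4  -6. ] [46.7 19.5] 88.6 z [ 85.1  99.  103.4]
side handle 65 [539.5  -4.3] [46.8 21.6] 76.8 z [ 86.5  98.3 104.4]
side handle 93 [491.2  -9.4] [60.  20.7] 82.6 z [ 82.9  98.5 102.6]
```

>>> {"method": "arm_command", "body": {"xyz": [[-0.2,-7,0],[-0.4,-7,0],[-0.4,-7,0],[-0.4,-7,0],[-0.4,-7,0],[-0.4,-7,0],[0,0,0]], "spin": [0,0,0,0,0,0,0]}}

```text
time: 53.1
tool_pos: [0.6503, 0.0408, 0.2644]
tool_rot: [3.142, 0.0, 1.514]
contact_force: [0.7, -0.5, -5.0]
opening: 0.0237
grip_force: 45.0
```

>>> {"method": "arm_command", "body": {"xyz": [[-0.5,-7,0],[-0.5,-7,0],[-0.4,-7,0],[0,0,0]], "spin": [0,0,0,0]}}

```text
time: 53.5
tool_pos: [0.6489, 0.0199, 0.2643]
tool_rot: [3.142, 0.0, 1.514]
contact_force: [-0.8, -0.2, -4.9]
opening: 0.0233
grip_force: 45.0
```

Run:
```python
from bar import *
held(-3.2);tips(-3.2);print(observe()["contact_force"])
```

```text
grasp local X 75.1 Y 95.6 barz 94.9 closing -3.26 open 0.0233
 shank n 30 Xmed 71.3 slope 0.020 Z95 93.7 slope -0.090 Y 38.5
 tip: n 65 X 21.1 Y -78.5..-24.3 Z95 108.1
 tip: n 66 X -28.2 Y -81.0..-24.3 Z95 109.0
 tip: n 68 X -76.5 Y -78.7..-24.4 Z95 108.5
 handle: n 226 X -72.5 Y 21.1..92.0 97.8
 handle: n 31 X -17.6 Y 23.1..49.0 101.1
 handle: n 120 X -21.7 Y 44.8..91.2 93.9
 handle: n 85 X 23.7 Y 72.7..92.0 94.2
 handle: n 148 X 73.3 Y 78.4..129.4 106.4
 needle [np.float64(246.2), np.float64(242.3)]
[ 0.61868134  0.02680457 -4.56702505]
```

Clear. Advance to just short of home (Y ≈ 45), then creep.

>>> {"method": "arm_command", "body": {"xyz": [[-0.4,-7,0],[-0.4,-7,0],[-0.4,-7,0],[-0.4,-7,0],[-0.4,-7,0],[-0.4,-7,0],[-0.2,-4,0],[0,0,0]], "spin": [0,0,0,0,0,0,0,0]}}

```text
time: 54.45
tool_pos: [0.6463, -0.0257, 0.2644]
tool_rot: [3.141, 0.0, 1.514]
contact_force: [-0.2, 0.1, -4.7]
opening: 0.0236
grip_force: 45.0
```

>>> {"method": "arm_command", "body": {"xyz": [[-0.1,-1,0],[-0.1,-1,0],[-0.1,-1,0],[0,0,0]], "spin": [0,0,0,0]}}

```text
time: 54.85
tool_pos: [0.646, -0.0279, 0.2643]
tool_rot: [3.142, 0.0, 1.515]
contact_force: [0.8, 0.1, -4.1]
opening: 0.0238
grip_force: 45.0
```

>>> {"method": "arm_command", "body": {"xyz": [[-0.1,-1,0],[-0.1,-1,0],[0,0,0]], "spin": [0,0,0]}}

```text
time: 55.15
tool_pos: [0.6458, -0.0301, 0.2643]
tool_rot: [3.141, 0.0, 1.515]
contact_force: [-0.3, -0.0, -4.4]
opening: 0.0235
grip_force: 45.0
```

Run:
```python
from bar import *
held(-3.2);tips(-3.2);print(observe()["contact_force"])
```

```text
grasp local X 74.8 Y 45.5 barz 94.9 closing -3.20 open 0.0235
 tip: n 66 X 70.5 Y -77.4..-24.0 Z95 103.9
 tip: n 62 X 21.5 Y -79.2..-25.1 Z95 109.4
 tip: n 68 X -28.7 Y -78.4..-24.1 Z95 109.3
 tip: n 68 X -76.2 Y -79.2..-24.2 Z95 108.6
 handle: n 249 X -71.5 Y 21.2..93.6 98.0
 handle: n 223 X -22.4 Y 21.6..91.5 98.0
 handle: n 234 X 25.6 Y 21.2..92.1 98.7
 handle: n 236 X 73.6 Y 21.4..95.9 105.4
 needle [np.float64(246.1), np.float64(242.3)]
[ 0.48534413 -0.42945685 -4.05834888]
```

>>> {"method": "arm_command", "body": {"xyz": [[-0.1,-1,0],[0,-1,0],[0,0,0]], "spin": [0,0,0]}}

```text
time: 55.6
tool_pos: [0.6457, -0.0321, 0.2644]
tool_rot: [3.141, 0.0, 1.515]
contact_force: [-0.0, 0.6, -4.4]
opening: 0.0238
grip_force: 45.0
```

>>> {"method": "arm_command", "body": {"xyz": [[0,-1,0],[0,0,0]], "spin": [0,0]}}

```text
time: 55.8
tool_pos: [0.6457, -0.0331, 0.2644]
tool_rot: [3.141, 0.0, 1.515]
contact_force: [0.5, -0.3, -3.9]
opening: 0.0233
grip_force: 45.0
```

>>> {"method": "arm_command", "body": {"xyz": [[0,-0.8,0],[0,-0.8,0],[0,0,0]], "spin": [0,0,0]}}

```text
time: 56.1
tool_pos: [0.6457, -0.0337, 0.2643]
tool_rot: [-3.141, -0.002, 1.515]
contact_force: [0.4, 4.0, -3.9]
opening: 0.0235
grip_force: 45.0
```

Run:
```python
from bar import *
held(-3.2);tips(-3.2);print(observe()["contact_force"])
```

```text
grasp local X 74.9 Y 41.9 barz 94.9 closing -3.18 open 0.0235
 tip: n 66 X 70.3 Y -79.5..-25.9 Z95 103.1
 tip: n 62 X 21.8 Y -79.8..-24.3 Z95 109.0
 tip: n 66 X -28.6 Y -77.6..-24.9 Z95 108.6
 tip: n 66 X -76.3 Y -79.4..-24.4 Z95 108.6
 handle: n 243 X -72.2 Y 21.3..94.0 97.6
 handle: n 234 X -22.7 Y 21.4..93.2 98.6
 handle: n 233 X 25.8 Y 22.9..93.1 98.3
 handle: n 229 X 73.7 Y 22.3..92.0 105.6
 needle [np.float64(246.1), np.float64(242.2)]
[-0.70499839  4.66917486 -3.8052092 ]
```

All four bars are home. Release, then regrip the knob tangentially to bring the flange from -3° back to its high spot at about -22°.

>>> {"method": "arm_command", "body": {"xyz": [[0,0,0],[0,0,0],[0,0,0],[0,0,20],[0,0,30],[0,0,30]], "spin": [0,0,0,0,0,0], "jaw": -0.27}}

```text
time: 56.85
tool_pos: [0.6456, -0.0349, 0.3453]
tool_rot: [-3.141, 0.0, 1.515]
contact_force: [0.9, 0.2, -0.2]
opening: 0.0335
grip_force: 0.0
```

>>> {"method": "arm_command", "body": {"xyz": [[4.6,-4.1,0],[4.6,-4.1,0],[4.6,-4.1,0],[4.6,-4.1,0],[4.6,-4.1,0],[4.6,-4.1,0],[4.6,-4.1,0],[4.6,-4.1,0],[4.6,-4.1,0],[4.6,-4,0],[4.6,-4,0],[0,0,0],[0,0,0]], "spin": [-8.2,-8.2,-8.2,-8.2,-8.2,-8.2,-8.2,-8.2,-8.2,-8.2,-8,0,0], "jaw": -0.2}}

```text
time: 58.15
tool_pos: [0.6962, -0.0796, 0.3444]
tool_rot: [3.141, -0.0, -0.052]
contact_force: [0.2, -0.4, 0.0]
opening: 0.0367
grip_force: 0.0
```

Run:
```python
from bar import *
o=observe();print(o["tool_pos"],np.degrees(o["tool_rot"][2])-90,o["qpos"].round(2));flange();tips(-3.2)
save("w3",cam("wrist")["img"])
```

```text
[ 0.69619937 -0.0796332   0.34440822] -93.00280138731667 [-0.22  0.72  1.05 -0.    1.37  1.4 ]
scene knob [503.2 -27.4  97.5] psi 151.4 needle [np.float64(246.1), np.float64(242.2)]
scene knob [697.  -72.7 105. ] psi -2.8 needle [np.float64(246.1), np.float64(242.2)]
scene knob [548.8   8.4  95.1] psi 118.4 needle [np.float64(246.1), np.float64(242.2)]
scene knob [597.5  12.3  94. ] psi 87.7 needle [np.float64(246.1), np.float64(242.2)]
scene knob [648.7   3.5  95.4] psi 53.7 needle [np.float64(246.1), np.float64(242.2)]
scene handle 233 [496.   -7.1] [63.7 24.7] 88.0 z [ 80.5  97.5 103.7]
scene handle 223 [545.6  -8.5] [62.4 24.3] 88.3 z [ 80.1  98.1 104.1]
scene handle 215 [595.4  -9.1] [62.2 24. ] 88.4 z [ 80.4  98.3 103.5]
scene handle 217 [645.  -10.6] [59. 24.] 85.9 z [ 80.8  98.6 103.6]
side knob [692.3 -84.3 105.8] psi -4.2  
side knob [536.   -3.7  96.1] psi 134.7  
side handle 55 [642.3 -11.3] [18.  41.8] 3.2 z [ 84.8  98.9 103.5]
side handle 65 [590.1  -6.2] [50.6 19.8] 80.6 z [ 85.6  99.2 104.3]
side handle 59 [541.3  -4. ] [47.4 21. ] 79.2 z [ 85.2  98.  103.2]
side handle 91 [492.2  -8.3] [61.8 19.2] 87.9 z [ 83.   98.1 103.1]
 tip: n 62 X 70.6 Y -78.8..-25.2 Z95 109.1
 tip: n 62 X 21.4 Y -79.8..-25.0 Z95 109.0
 tip: n 66 X -29.1 Y -79.8..-24.9 Z95 109.3
 tip: n 69 X -76.0 Y -80.0..-24.2 Z95 107.9
 handle: n 248 X -72.1 Y 21.9..91.5 98.2
 handle: n 246 X -22.9 Y 21.2..94.9 98.3
 handle: n 245 X 26.3 Y 21.2..93.5 99.0
 handle: n 262 X 75.3 Y 21.1..93.0 98.9
 needle [np.float64(246.2), np.float64(242.4)]
```

View pics/w3.png

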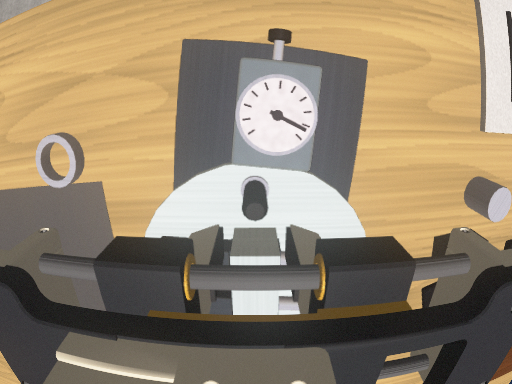

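The wrist view shows the knob at (255,200), centred between the fingers, with the dial at (277,115) clear ahead. Going down and gripping.

>>> {"method": "arm_command", "body": {"xyz": [[0,0,-20],[0,0,-25],[0,0,-25],[0,0,-15],[0,0,-6],[0,0,0]], "spin": [0,0,0,0,0,0]}}

```text
time: 59.0
tool_pos: [0.6963, -0.0794, 0.2529]
tool_rot: [-3.142, 0.001, -0.056]
contact_force: [-0.6, -0.3, 0.3]
opening: 0.0367
grip_force: 0.0
```

>>> {"method": "arm_command", "body": {"xyz": [[0,0,0],[0,0,0],[0,0,0],[0,0,0],[0,0,0],[0,0,0]], "spin": [0,0,0,0,0,0], "jaw": -1, "squeeze": 30}}

```text
time: 59.6
tool_pos: [0.6966, -0.0795, 0.2546]
tool_rot: [3.141, -0.002, -0.056]
contact_force: [0.2, 0.1, 6.1]
opening: 0.0191
grip_force: 30.0
```

Run:
```python
import numpy as np
a=np.radians(np.linspace(-3.5,-22,8));p=98*np.c_[np.cos(a),np.sin(a)]
print(np.diff(p.round(1),axis=0).round(1).tolist())
from cell import *
print(observe()["tool_pos"],observe()["contact_force"])
```

```text
[[-0.4, -4.5], [-0.5, -4.5], [-0.8, -4.4], [-1.0, -4.4], [-1.2, -4.4], [-1.4, -4.3], [-1.6, -4.2]]
[ 0.69658193 -0.07953797  0.25462796] [0.2143395  0.07813919 6.1120779 ]
```

>>> {"method": "arm_command", "body": {"xyz": [[-0.4,-4.5,0],[-0.5,-4.5,0],[-0.8,-4.4,0],[-1,-4.4,0],[-1.2,-4.4,0],[-1.4,-4.3,0],[-1.6,-4.2,0],[0,0,0],[0,0,0],[0,0,0],[0,0,0]], "spin": [-2.6,-2.6,-2.6,-2.6,-2.7,-2.7,-2.7,0,0,0,0]}}

```text
time: 60.7
tool_pos: [0.69, -0.1099, 0.2546]
tool_rot: [-3.141, -0.003, -0.378]
contact_force: [1.5, 1.2, 5.1]
opening: 0.0192
grip_force: 30.0
```

Run:
```python
from bar import *
o=observe();t=o["tool_pos"]*1000-[598.5,-73,0];print(o["tool_pos"],np.degrees(np.arctan2(t[1],t[0])),o["contact_force"],needle2(cam("scene")));tips(-22)
```

```text
[ 0.68997351 -0.10991894  0.25460515] -21.979128772575045 [1.50484502 1.17585538 5.0697144 ] [np.float64(241.1), np.float64(236.5)]
 tip: n 61 X -26.6 Y -80.5..-24.2 Z95 109.9
 tip: n 61 X 22.9 Y -80.2..-24.1 Z95 109.2
 tip: n 55 X 72.6 Y -79.3..-24.3 Z95 108.8
 tip: n 63 X -74.6 Y -80.6..-24.1 Z95 109.1
 handle: n 220 X -75.9 Y 21.5..92.8 98.7
 handle: n 211 X -26.6 Y 21.2..91.7 99.7
 handle: n 203 X 22.9 Y 21.1..90.9 99.2
 handle: n 209 X 71.6 Y 21.1..93.7 99.8
 needle [np.float64(241.0), np.float64(236.6)]
```

Back on the plateau with all bars seated. Release and clear straight up, then back.

>>> {"method": "arm_command", "body": {"xyz": [[0,0,0],[0,0,0],[0,0,0],[0,0,20],[0,0,25],[0,0,30],[0,0,30],[-20,0,10],[-20,0,10],[-20,0,10],[-20,0,0],[0,0,0],[0,0,0],[0,0,0]], "spin": [0,0,0,0,0,0,0,0,0,0,0,0,0,0], "jaw": -0.2}}

```text
time: 62.25
tool_pos: [0.61, -0.1103, 0.3879]
tool_rot: [3.142, 0.0, -0.379]
contact_force: [-0.2, 1.1, -1.0]
opening: 0.0368
grip_force: 0.0
```

Run:
```python
from bar import *
print(observe()["tool_pos"],observe()["contact_force"]);tips(-22)
save("f",np.hstack([cv2.resize(cam(n)["img"][120:290,80:400] if n=="scene" else cam(n)["img"][100:270,180:500],(400,300)) for n in("scene","side")]))
```

```text
[ 0.61003302 -0.11027029  0.38791722] [-0.22077408  1.06707418 -0.99058531]
 tip: n 58 X 23.5 Y -79.5..-24.1 Z95 107.7
 tip: n 55 X 72.5 Y -76.8..-25.4 Z95 109.4
 tip: n 65 X -74.5 Y -79.4..-24.1 Z95 110.3
 tip: n 56 X -26.8 Y -80.5..-24.6 Z95 108.6
 handle: n 220 X -75.5 Y 21.1..90.7 98.9
 handle: n 210 X -26.5 Y 21.1..91.9 99.7
 handle: n 202 X 22.8 Y 21.3..92.3 99.6
 handle: n 210 X 71.9 Y 21.5..93.5 99.3
 needle [np.float64(240.5), np.float64(236.0)]
```

View pics/f.png

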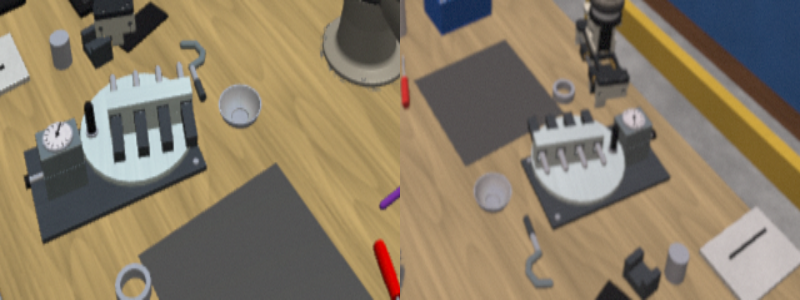

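The final view shows all four bars through the carrier with shoulders seated, handles at about (118–190,135). The mat is empty, the bystanders are in place, the needle is at the high spot and the arm is clear. Handing in.

```bash
python3 -c "
from cell import *
print(hand_in())"
```

```text
the job is handed in; nothing more can be done
None
```

I ran the flange to its low spot and then its high spot, seated all four bars shoulder-home in the carrier, returned the flange to the high spot (a mid-insertion jam had turned it), and handed the job in; no verdict came back.

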